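# Set up the code reader's daily check

### The arm

A 6-joint arm with a two-finger parallel gripper is mounted at the origin on the work surface. World frame = base frame: x ahead of the robot, y to its left, z up, the work surface at z = 0. Lengths are in mm, angles in rad, forces in N, time in s.
With the tool pointing down it reaches from about 300 to 775 mm from the base axis. Payload 14.6 kg.
Tool frame: the origin (TCP) lies midway between the tips of the shut fingers; the grasp point (between the pads) lies 19 mm behind it (manip.grip_depth is the distance from the TCP to the grasp point, in mm); x points along the fingers, y is the direction in which the jaws open and shut, and the axes are right-handed (so a half turn about x gives the same grasp; the last joint's range is limited). The gripper opens to 94 mm and grips with 3 to 60 N. Pads are 16 mm wide; open, the fingers measure 119 mm over their backs; the gripper's body (75 mm by 177 mm) begins 78 mm behind the grasp point.
Start: joints at [-1.351, 0.3, 1.521, -0, 1.321, -0.067], TCP at [155.58, -527.527, 205.446] pointing down, gripper open.
Joint ranges: [-3.03, 3.03], [-0.79, 2.21], [0.23, 2.52], [-1.04, 4.18], [0, 3.07], [-2.55, 2.55]. Speed limits (rad/s): [2.22, 2.22, 2.57, 3.14, 3.14, 3.14].

### API

Orientations are given as [roll, pitch, yaw] about the fixed x, y, z axes, in that order (R = Rz(yaw) Ry(pitch) Rx(roll)).
In Python, from cell import readout, cams, ticket, manip gives the robot as it stands. The module is installed in compiled form; this text tells all that it offers.
- The arm moves only by the tool apply_moves, never from a script. Its argument "plan" is one flat list of numbers, 7 for each row, row after row: the turn, a rotation vector about the tool's x, y, z in rad, then the shift along the tool's x, y, z in m, then the opening in per cent of the stroke, from 0 (shut) to 100 (fully open). In form: [wx, wy, wz, x, y, z, fingers, wx, wy, wz, x, y, z, fingers, ...]. A call has 1 to 5 rows; each row shifts and turns the commanded pose from where the row before left it, along the tool's axes as they then stand; what a row does not reach is not made up. A row lasts 1/8 s, in which the tool goes at most 62.5 mm and 10.7 degrees, less where a joint would pass 70% of its speed; a pose out of reach is approached as far as the arm can. A call with a gripper value outside its range is refused whole. The fingers move at their own pace and stop on an object; "force" is the grip in N (left out, the last holds). Time passes only in rows, so rows that do not move let the fingers close. It gives the time, the measured TCP pose, the force and the opening at its end, in the units of the state.
- readout.read_state(): the state, without advancing time (a new reading comes with each control period).
- cams.camera(name): name is "scene" or "top"; returns a dict with "image" (384x512x3 uint8, red, green, blue), "fovy" (degrees; the focal length in pixels is half the picture's height over the tangent of half this angle, whatever the lens; pixels are square), "cx", "cy" (the principal point, pixels), "position" and "orientation" of the camera in the world. Camera axes: x right, y down, z forward; pixel columns grow to the right and rows downward; lengths in mm; the calibration is good to about 2 mm. A picture is of the moment at which its call begins. There is no depth.
- ticket.sign_off(): hands the job in, once; it reports no verdict.
The state is a dict: "clock": time; "joints": joint angles; "qd": joint speeds; "effort": joint torques, N m; "eef_pos": TCP position; "eef_rot": TCP orientation; "wrist_force": force on the tool from outside, world axes, zero at the start; "moment": the same for the moment, N m; "finger_gap": finger opening in mm.
Only numpy, scipy, OpenCV 4.12 (cv2) and the standard library are available. Lean on these libraries where they do the work, as an engineer would, in place of code of your own. Each camera call takes 0.05 s, during which the arm holds its last target.

### The job

Get the tube code reader ready for its daily check: tip the white check plate up off its sloped rest, on its lower edge, until it stands leaning flat against the metal fence behind it, then swivel and tilt the reader's head (the flat tail behind it is its handle) so that the lens looks straight at the middle of the black square on the standing plate. Leave the other things on the bench where they are.

Things in the scene. Friction and masses are not known exactly. Their poses are not given: they have to be found in the camera images.
- plate_mid (a point): Centre of the check plate: a loose white plastic plate 110 mm long, 64 wide, 10 thick, about 0.12 kg, a 56 mm black square in the middle of both faces. Own z runs along its length from the lower edge (on the table, at the fence) to the free edge, y across it, x through it towards the face that will touch the fence. It starts sloping 32 degrees, rising away from the fence.
- plate_edge (a point): Middle of the plate's free edge (end face), 55 mm beyond its centre, about 60 mm high at the start, overhanging the rest by some 40 mm and open underneath. Lifted here the plate swings up about its lower edge towards the fence. A finger leaning so that it slopes down under the plate carries it; an upright finger slips. It can also be held by its long sides (64 mm).
- fence_foot (a point): Point on the table at the middle of the front foot of a fixed aluminium fence, 120 mm wide, 70 high, 12 thick, leaning back 8 degrees. x points level through the fence (the way the plate is tipped), y along it, z up. The fixed steel rest under the plate, 40 mm wide, up to 39 mm high, stands 40 to 67 mm in front. Once standing, the plate's centre is 54 mm above the table, within 5 mm of x = 0.
- reader_pivot (a point): Point 118 mm above the table where the reader's vertical swivel axis and level tilt axis cross. The reader: a round grey foot of 140 mm diameter fixed to the table, a white yoke that turns on it, with two upright cheeks (40 mm deep, outer faces 94 mm apart), and the grey head (95 x 64 x 54 mm) that tilts between the cheeks.
- reader_hood (a point): Middle of the rear edge of the flat lamp hood over the head, on its underside, 210 mm above the table. The hood is fixed on the cheeks and turns with the yoke: 94 mm wide, 14 mm thick, reaching from 77 mm behind to 30 mm in front of the swivel axis. x points the way the yoke faces.
- reader_lens (a point): The lens, at the middle of the head's front, 48 mm in front of the pivot. x points out of the lens along the line of sight (which passes through the pivot), y to the head's left, z up when level.
- reader_tail (a point): Middle of the flat black tail to hold: a fin 44 mm long, 36 high, 12 thick (thin along y), on the line of sight 82 mm behind the pivot, its end 102 mm behind. Same axes as the lens. The hood hangs above it, so a gripper must come in leaning back, away from the head, by some 30 to 45 degrees from vertical. Swivel and tilt can both be moved by it.
- swivel (a joint): Swivel of yoke and head about the vertical axis, rad, growing anticlockwise seen from above; range -1.6 to 1.9. Stiff and damped (friction 0.3 N m): stays where it is left.
- tilt (a joint): Tilt of the head, rad: 0 is level, growing as the lens looks down and the tail rises; range -0.7 to 0.6. Stiff and damped (friction 0.2 N m): stays where it is left.
- rack_a_mid (a point): Bystander: middle of a grey tube rack with red-capped tubes, 68 x 128 x 88 mm high.
- rack_b_mid (a point): Bystander: middle of a smaller grey tube rack with purple-capped tubes, 68 x 88 x 88 mm high.
- jar_mid (a point): Bystander: middle of a capped jar, 52 mm diameter, 60 mm high.
- tape_mid (a point): Bystander: middle of a flat-lying roll of paper tape, 72 mm diameter, 18 mm high.
- slidebox_mid (a point): Bystander: middle of a white slide box, 85 x 60 x 30 mm high.
- marker_mid (a point): Bystander: middle of a marker pen lying flat, 130 x 14 x 14 mm.
There are look-alikes about, which are no part of the job. Of the things that look like the part that bears fence_foot, take the one that is nearest to the robot's base at the start.

How it is judged:
By the outcome, as a careful person would: the job done as asked, in the order asked, and still so for the second after the job is handed in, with the robot touching nothing.
It also fails if it takes over 59 s, if anything falls off the work surface, if the arm or the gripper's body presses on something with over 40 N, if the wrist force passes 120 N, or if a joint passes its speed limit or range.

## Working session

There is one attempt and no reset: what is moved stays moved. The work goes in short steps, Python scripts to look and compute and a tool call to move; the robot and the scene stay as the last step left them, time stands still between calls to the robot, and variables do not carry over. Pictures are saved under pics/ and viewed, and the job is handed in when it is done.

Besides the shell and the picture viewer there is one more tool, called after "Emit:" in YAML: its name, and indented under it one key for each argument. apply_moves: Moves the arm, as the interface text tells. Its arguments: {"type":"object","properties":{"plan":{"type":"array","items":{"type":"number"}},"force":{"type":"number"}},"required":["plan"]}

```bash
ls; mkdir -p pics; python3 - <<'E'
from cell import readout,cams
import cv2,numpy as np
print(readout.read_state())
for n in("scene","top"):
    c=cams.camera(n); cv2.imwrite(f"pics/{n}0.png",c["image"][:,:,::-1]); print({k:v for k,v in c.items() if k!="image"})
E
```

```text
pics
{'clock': 0.0, 'joints': array([-1.35060027e+00,  3.00438593e-01,  1.52153575e+00,  2.82833864e-05,
        1.32068271e+00, -6.65940910e-02]), 'qd': array([-9.72451017e-05, -9.71471247e-04,  2.73509488e-04,  7.73191365e-04,
       -1.05639110e-03, -3.98219329e-04]), 'effort': array([-2.08350255e-03, -5.31807554e+01, -3.52738094e+01,  7.07661593e-02,
        2.44112348e-02, -1.01505952e-04]), 'eef_pos': array([ 155.53645587, -527.30086874,  204.92333047]), 'eef_rot': array([-1.66312287,  1.56973157,  1.76525291]), 'wrist_force': array([ 0.45189791,  0.20288339, -0.19156655]), 'moment': array([ 0.06323224, -0.03564565,  0.01792934]), 'finger_gap': 94.13641705568291}
{'fovy': 46.2696240639888, 'cx': 258.33787065760384, 'cy': 191.702625142742, 'position': array([1040.3492091 , -566.49040001, 1241.02031237]), 'orientation': array([-2.47064933, -0.01426636,  0.65252761])}
{'fovy': 43.54170129226763, 'cx': 259.9011786760259, 'cy': 198.50492039690843, 'position': array([ 179.6130259 ,  145.08220471, 1675.93007347]), 'orientation': array([-2.92904095, -0.0059266 , -1.56202363])}
```

View pics/scene0.png

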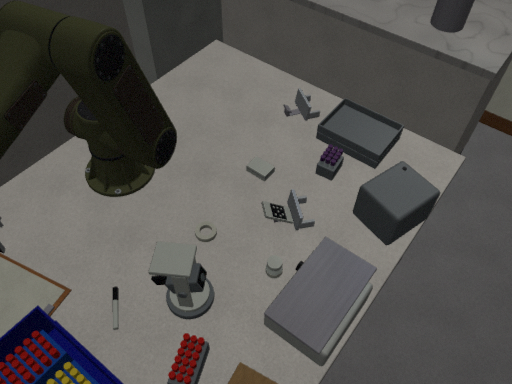

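View pics/top0.png

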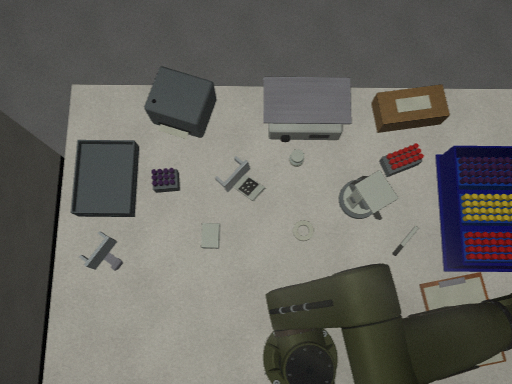

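```bash
cat > h.py <<'E'
import numpy as np,cv2
from scipy.spatial.transform import Rotation as R
from cell import readout,cams
def Rm(o): return R.from_euler('xyz',o).as_matrix()
class Cam:
    def __init__(s,n):
        c=cams.camera(n); s.im=np.ascontiguousarray(c["image"][:,:,::-1]); s.f=192/np.tan(np.radians(c["fovy"])/2)
        s.cx,s.cy=c["cx"],c["cy"]; s.p=np.array(c["position"]); s.R=Rm(c["orientation"])
    def ray(s,u,v):
        d=s.R@np.array([(u-s.cx)/s.f,(v-s.cy)/s.f,1]); return d/np.linalg.norm(d)
    def onz(s,u,v,z):
        d=s.ray(u,v); return s.p+d*(z-s.p[2])/d[2]
    def proj(s,P):
        q=s.R.T@(np.array(P,float)-s.p); return np.array([s.f*q[0]/q[2]+s.cx,s.f*q[1]/q[2]+s.cy])
    def crop(s,u0,v0,u1,v1,k,name):
        im=cv2.resize(s.im[v0:v1,u0:u1],None,fx=k,fy=k,interpolation=cv2.INTER_CUBIC); cv2.imwrite("pics/"+name,im); return im
def tri(c1,p1,c2,p2):
    d1,d2=c1.ray(*p1),c2.ray(*p2)
    A=np.stack([d1,-d2],1); t=np.linalg.lstsq(A,c2.p-c1.p,rcond=None)[0]
    a=c1.p+d1*t[0]; b=c2.p+d2*t[1]; return (a+b)/2,np.linalg.norm(a-b)
E
python3 - <<'E'
from h import *
s=Cam("scene");t=Cam("top")
print(s.onz(297,210,0),s.onz(303,105,0),t.onz(233,175,0),t.onz(100,250,0))
a=s.im[180:240,250:330];b=t.im[145:215,205:285]
s.crop(250,180,330,240,9,"s_fence.png");t.crop(205,145,285,205,9,"t_fence.png")
s.crop(140,230,230,325,6,"s_rd.png");t.crop(325,155,415,230,8,"t_rd.png")
E
```

```text
[608.92135745 245.07009989   0.        ] [322.53131647 708.94466794   0.        ] [627.04369364 236.01126094   0.        ] [352.51688596 692.99396126   0.        ]
```

View pics/s_fence.png

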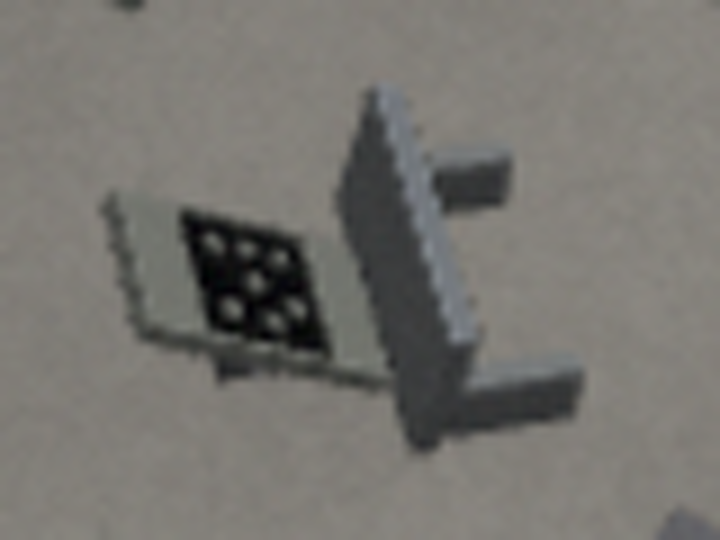

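View pics/t_fence.png

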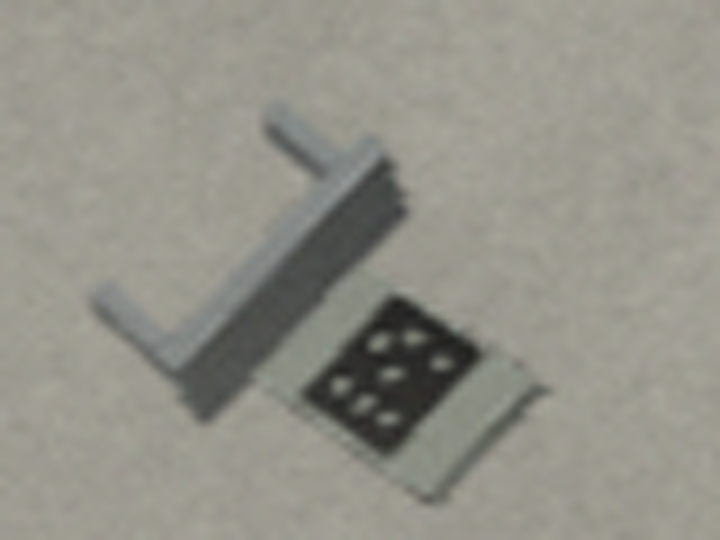

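View pics/s_rd.png

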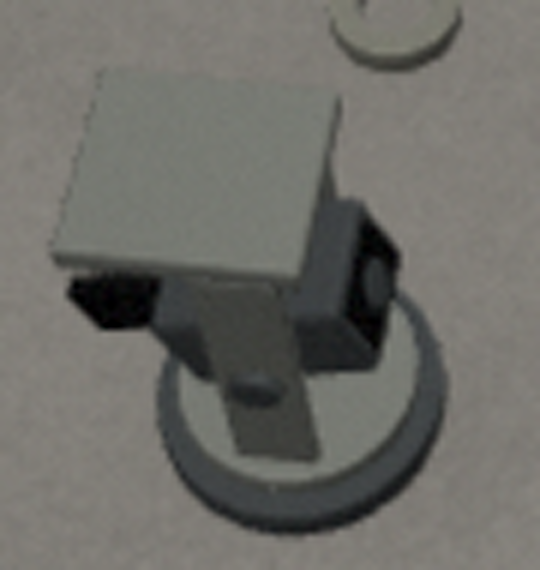

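View pics/t_rd.png

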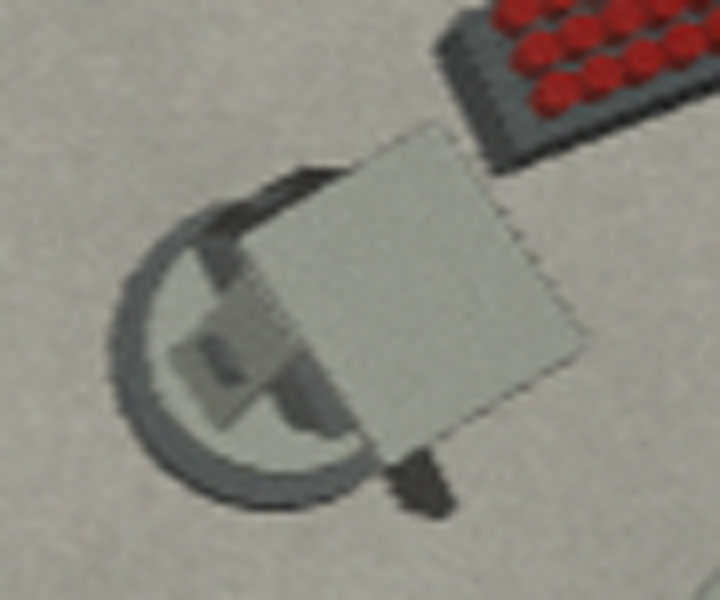

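```bash
python3 - <<'E'
from h import *
np.set_printoptions(precision=1,suppress=True)
s=Cam("scene");t=Cam("top")
S=lambda x,y:(250+(x+.5)/9-.5,180+(y+.5)/9-.5); T=lambda x,y:(205+(x+.5)/9-.5,145+(y+.5)/9-.5)
n=["free-far","free-near","low-far","low-near"]
P={}
for k,a,b in zip(n,[(180,208),(212,335),(302,238),(330,357)],[(388,455),(482,352),(303,395),(398,293)]):
    p,e=tri(s,S(*a),t,T(*b)); P[k]=p; print(k,p,e)
for k,a,b in [("plate free far top",(107,192),(432,500)),("plate free near",(145,328),(548,388)),("fence top near-front",(468,345),(385,150)),("fence top far",(375,88),(180,375)),("fencefoot near",(425,445),(405,210))]:
    print(k,*tri(s,S(*a),t,T(*b)))
S=lambda x,y:(140+(x+.5)/6-.5,230+(y+.5)/6-.5); T=lambda x,y:(325+(x+.5)/8-.5,155+(y+.5)/8-.5)
print("hood s",[s.onz(*S(*a),224) for a in [(103,68),(341,93),(300,277),(53,258)]])
print("hood t",[t.onz(*T(*a),224) for a in [(435,122),(592,345),(393,465),(240,238)]])
print("foot s z=10?",[s.onz(*S(*a),12) for a in [(160,400),(442,400),(290,530)]])
print("foot t",[t.onz(*T(*a),12) for a in [(110,360),(260,510),(160,240)]])
print("tail",s.onz(*S(70,290),118),t.onz(*T(435,515),118))
print("lens",s.onz(*S(377,285),118))
for nme,c,pix in [("tape",t,(303,231))]: print(nme,c.onz(*pix,10))
print("rackA",t.onz(403,159,88),"jar",t.onz(296,157,60),"slidebox",t.onz(210,235,30),"rackB",t.onz(166,179,88))
E
```

```text
free-far [540.1 179.8  54.3] 3.221731985556807
free-near [581.9 143.7  50.2] 4.174600916411786
low-far [571.3 214.8  24.1] 1.3425368522774623
low-near [611.9 177.2  24.9] 3.6794159830283197
plate free far top [519.9 162.2  65.9] 3.9984976989534804
plate free near [565.8 120.1  65.9] 0.7880088081302052
fence top near-front [660.3 184.3  66. ] 2.044394631357657
fence top far [568.7 260.4  67.1] 0.5548410458473242
fencefoot near [653.4 177.    4.5] 1.1136233474179658
hood s [array([ 450.7, -214.2,  224. ]), array([ 542.2, -159.4,  224. ]), array([ 589.2, -236.5,  224. ]), array([ 501.5, -293.4,  224. ])]
hood t [array([ 588.8, -233.1,  224. ]), array([ 499.9, -290.1,  224. ]), array([ 451.9, -211. ,  224. ]), array([ 541.2, -155.1,  224. ])]
foot s z=10? [array([ 486.8, -259. ,   12. ]), array([ 595.9, -174.5,   12. ]), array([ 582.6, -269. ,   12. ])]
foot t [array([ 537.7, -139.4,   12. ]), array([ 471. , -203.7,   12. ]), array([ 592.7, -163.2,   12. ])]
tail [ 463.4 -271.7  118. ] [ 451.1 -253.4  118. ]
lens [ 573.  -183.5  118. ]
tape [424.5 -13.3  10. ]
rackA [ 666.6 -353.3   88. ] jar [678.5  13.3  60. ] slidebox [404.6 309.2  30. ] rackB [587.1 459.   88. ]
```

```bash
cat >> h.py <<'E'
np.set_printoptions(precision=3,suppress=True)
def cur():
    s=readout.read_state(); return np.array(s["eef_pos"]),Rm(s["eef_rot"]),s
def delta(Rc,pc,Rt,pt):
    """rotvec in tool axes, shift in current tool axes (m)"""
    return R.from_matrix(Rc.T@Rt).as_rotvec(), Rc.T@(np.array(pt)-pc)/1000
FY=np.radians(49.)
def plateR(a,sgn=1,yaw=FY):
    x=np.array([np.cos(yaw)*np.cos(a),np.sin(yaw)*np.cos(a),-np.sin(a)])
    y=sgn*np.array([np.sin(yaw),-np.cos(yaw),0]); return np.stack([x,y,np.cross(x,y)],1)
LOW=np.array([605.5,212.5,0.])   # lower edge mid of plate
n=np.array([np.cos(FY),np.sin(FY),0])
E
python3 - <<'E'
from h import *
p,Rc,s=cur(); print(Rc, s["joints"])
for sg in(1,-1):
    w,d=delta(Rc,p,plateR(np.radians(35),sg),[450,40,300]); print(sg,w,d,np.degrees(np.linalg.norm(w)))
E
```

```text
[[-0.     0.283 -0.959]
 [ 0.    -0.959 -0.283]
 [-1.    -0.    -0.   ]] [-1.351  0.3    1.521  0.     1.321 -0.067]
1 [-0.524  0.933 -0.272] [-0.095 -0.461 -0.443] 63.25899614898476
-1 [ 2.32  -0.352 -1.207] [-0.095 -0.461 -0.443] 151.18692161206891
```

Emit:
apply_moves:
  plan: [0,0.15,0,-0.06,0,0,100,0,0,0,0,0,0,100,0,0,0,0,0,0,100]

```text
clock: 0.68
eef_pos: [155.3, -527.4, 264.9]
eef_rot: [-3.138, 1.422, 0.29]
wrist_force: [-0.4, -0.2, 0.2]
finger_gap: 94.0
```

```bash
python3 - <<'E'
from h import *
p,Rc,s=cur(); print(p,Rc, s["joints"],s["clock"])
E
```

```text
[ 155.31  -527.432  264.91 ] [[ 0.142  0.282 -0.949]
 [ 0.042 -0.959 -0.279]
 [-0.989 -0.    -0.149]] [-1.424  0.266  1.433  0.148  1.465 -0.157] 0.675
```

```bash
cat >> h.py <<'E'
from scipy.spatial.transform import Slerp
def rows(Rt,pt,N,grip=100,Rc=None,pc=None):
    if Rc is None: pc,Rc,_=cur()
    w=R.from_matrix(Rc.T@Rt).as_rotvec(); Rk=Rc.copy(); pk=pc.copy(); out=[]
    for k in range(N):
        goal=pc+(np.array(pt)-pc)*(k+1)/N
        d=np.round(Rk.T@(goal-pk)/1000,4); ww=np.round(w/N,3)
        out.append([*ww,*d,grip]); pk=pk+Rk@d*1000; Rk=Rk@R.from_rotvec(ww).as_matrix()
    print("deg/row",np.degrees(np.linalg.norm(w))/N,"mm/row",np.linalg.norm(np.array(pt)-pc)/N)
    for i in range(0,N,5): print([float(v) if v else 0 for r in out[i:i+5] for v in r])
    return Rk,pk
E
python3 - <<'E'
from h import *
p,Rc,s=cur()
Rt=plateR(np.radians(35)); 
Rm1=Slerp([0,1],R.from_matrix([Rc,Rt]))(0.4).as_matrix()
Rk,pk=rows(Rm1,[340,-180,300],8)
Rk,pk=rows(Rt,[480,70,200],7,100,Rk,pk)
E
```

```text
deg/row 2.8110580792296957 mm/row 49.379038834747114
[-0.025, 0.039, -0.015, 0.0008, -0.0351, -0.0347, 100.0, -0.025, 0.039, -0.015, 0.0027, -0.0343, -0.0355, 100.0, -0.025, 0.039, -0.015, 0.0046, -0.0333, -0.0361, 100.0, -0.025, 0.039, -0.015, 0.0065, -0.0323, -0.0368, 100.0, -0.025, 0.039, -0.015, 0.0084, -0.0312, -0.0373, 100.0]
[-0.025, 0.039, -0.015, 0.0103, -0.0302, -0.0377, 100.0, -0.025, 0.039, -0.015, 0.0123, -0.0291, -0.038, 100.0, -0.025, 0.039, -0.015, 0.0142, -0.0279, -0.0382, 100.0]
deg/row 4.843337434214662 mm/row 43.34871196474138
[-0.042, 0.068, -0.027, 0.0295, -0.0205, -0.0242, 100.0, -0.042, 0.068, -0.027, 0.0317, -0.0187, -0.0229, 100.0, -0.042, 0.068, -0.027, 0.0337, -0.0169, -0.0215, 100.0, -0.042, 0.068, -0.027, 0.0355, -0.0151, -0.0198, 100.0, -0.042, 0.068, -0.027, 0.0371, -0.0133, -0.0179, 100.0]
[-0.042, 0.068, -0.027, 0.0387, -0.0116, -0.0159, 100.0, -0.042, 0.068, -0.027, 0.0399, -0.0099, -0.0136, 100.0]
```

Emit:
apply_moves:
  plan: [-0.025,0.039,-0.015,0.001,-0.035,-0.035,100,-0.025,0.039,-0.015,0.003,-0.034,-0.036,100,-0.025,0.039,-0.015,0.005,-0.033,-0.036,100,-0.025,0.039,-0.015,0.0065,-0.032,-0.037,100,-0.025,0.039,-0.015,0.0085,-0.031,-0.037,100]

```text
clock: 1.3
eef_pos: [272.6, -309.2, 285.5]
eef_rot: [-3.013, 1.219, 0.548]
wrist_force: [0.2, 0.1, 0.5]
finger_gap: 94.1
```

Emit:
apply_moves:
  plan: [-0.025,0.039,-0.015,0.01,-0.03,-0.038,100,-0.025,0.039,-0.015,0.012,-0.029,-0.038,100,-0.025,0.039,-0.015,0.014,-0.028,-0.038,100]

```text
clock: 1.68
eef_pos: [341.5, -179.3, 299.5]
eef_rot: [-3.02, 1.098, 0.622]
wrist_force: [1.1, -0.6, 0.4]
finger_gap: 93.9
```

Emit:
apply_moves:
  plan: [-0.042,0.068,-0.027,0.0295,-0.0205,-0.024,100,-0.042,0.068,-0.027,0.032,-0.019,-0.023,100,-0.042,0.068,-0.027,0.034,-0.017,-0.0215,100,-0.042,0.068,-0.027,0.0355,-0.015,-0.02,100,-0.042,0.068,-0.027,0.037,-0.013,-0.018,100]

```text
clock: 2.3
eef_pos: [441.3, -0.6, 227.3]
eef_rot: [-3.093, 0.748, 0.796]
wrist_force: [1.0, 0.3, 0.1]
finger_gap: 94.0
```

```bash
python3 - <<'E'
from h import *
p,Rc,s=cur(); print(p,Rc, s["joints"],s["clock"])
Rt=plateR(np.radians(35)); x=Rt[:,0]
pre=np.array([562.6,163,44.4])-90*x; print(pre)
rows(Rt,pre,5)
t=Cam("top"); cv2.imwrite("pics/top1.png",t.im)
E
```

```text
[441.331  -0.552 227.306] [[ 0.513  0.69  -0.51 ]
 [ 0.524 -0.723 -0.451]
 [-0.68  -0.036 -0.733]] [-0.55  -0.126  2.145  0.922  1.113 -0.154] 2.3
[514.233 107.36   96.022]
deg/row 1.9257836891981934 mm/row 36.98389309781389
[-0.017, 0.027, -0.01, 0.0366, -0.0046, 0.0021, 100.0, -0.017, 0.027, -0.01, 0.0367, -0.0042, 0.0029, 100.0, -0.017, 0.027, -0.01, 0.0365, -0.004, 0.0039, 100.0, -0.017, 0.027, -0.01, 0.0365, -0.0037, 0.0049, 100.0, -0.017, 0.027, -0.01, 0.0364, -0.0034, 0.0057, 100.0]
```

View pics/top1.png

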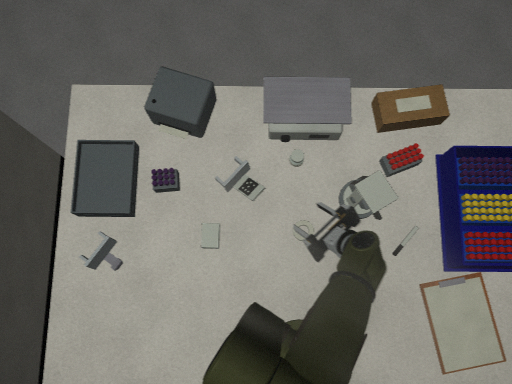

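Emit:
apply_moves:
  plan: [-0.017,0.027,-0.01,0.0366,-0.0046,0.002,100,-0.017,0.027,-0.01,0.0366,-0.0042,0.003,100,-0.017,0.027,-0.01,0.0365,-0.004,0.004,100,-0.017,0.027,-0.01,0.0365,-0.0037,0.005,100,-0.017,0.027,-0.01,0.0364,-0.0034,0.0057,100]

```text
clock: 2.98
eef_pos: [513.9, 106.4, 95.5]
eef_rot: [-3.14, 0.613, 0.855]
wrist_force: [1.4, -0.3, 0.3]
finger_gap: 94.4
```

```bash
python3 - <<'E'
from h import *
p,Rc,s=cur(); print(p,Rc, s["joints"],s["clock"])
Rt=plateR(np.radians(35)); x=Rt[:,0]
rows(Rt,np.array([562.6,163,44.4]),3)
t=Cam("top"); t.crop(205,145,305,220,8,"t2.png")
t=Cam("scene"); t.crop(220,160,340,250,6,"s2.png")
E
```

```text
[513.88  106.38   95.462] [[ 0.536  0.754 -0.379]
 [ 0.617 -0.657 -0.433]
 [-0.576 -0.001 -0.818]] [-0.261  0.299  2.17   1.465  0.832 -0.709] 2.975
deg/row 0.054865363937581485 mm/row 30.160277517603927
[-0.001, 0.001, 0, 0.0302, -0.0001, -0.0004, 100.0, -0.001, 0.001, 0, 0.0301, -0.0001, -0.0004, 100.0, -0.001, 0.001, 0, 0.0302, -0.0002, -0.0003, 100.0]
```

View pics/t2.png

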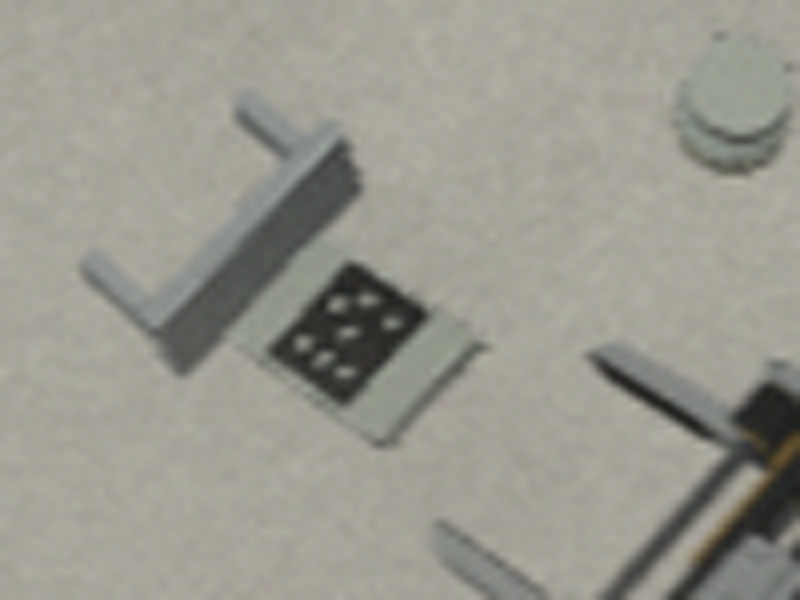

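View pics/s2.png

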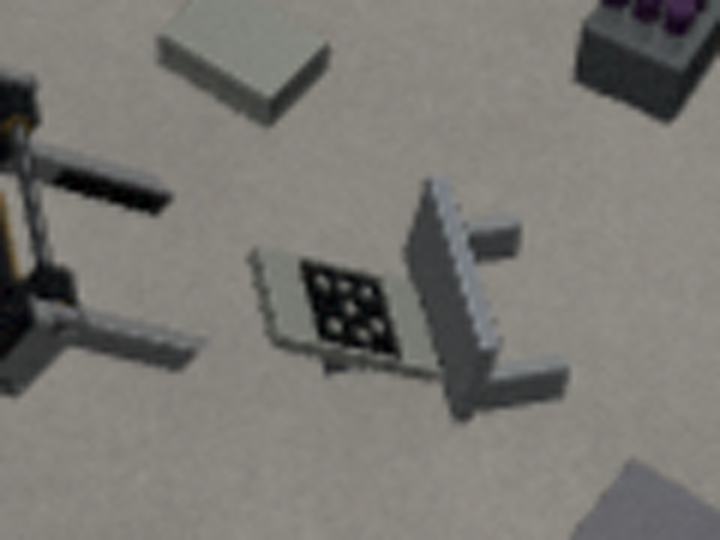

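Emit:
apply_moves:
  plan: [0,0,0,0.03,0,0,100,0,0,0,0.03,0,0,100,0,0,0,0.03,0,-0.001,100,0,0,0,0,0,0,100]

```text
clock: 3.58
eef_pos: [562.7, 161.9, 46.1]
eef_rot: [-3.14, 0.613, 0.856]
wrist_force: [-0.7, 0.7, 0.0]
finger_gap: 93.9
```

```bash
python3 - <<'E'
from h import *
p,Rc,s=cur(); print(p,s["wrist_force"], s["joints"],s["clock"])
t=Cam("top"); t.crop(205,145,305,220,8,"t3.png")
t=Cam("scene"); t.crop(220,160,340,250,6,"s3.png")
E
```

```text
[562.651 161.886  46.106] [-0.712  0.674  0.039] [-0.101  0.49   2.058  1.673  0.737 -0.82 ] 3.575
```

View pics/t3.png

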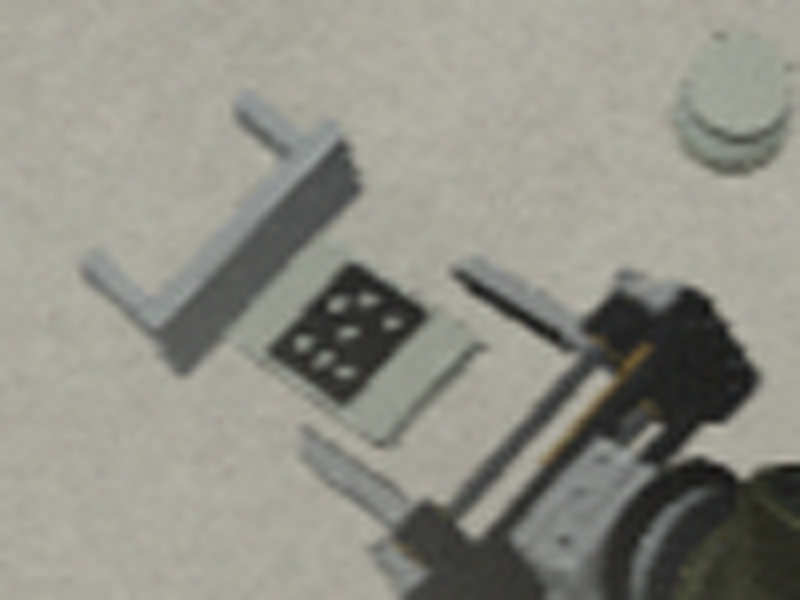

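View pics/s3.png

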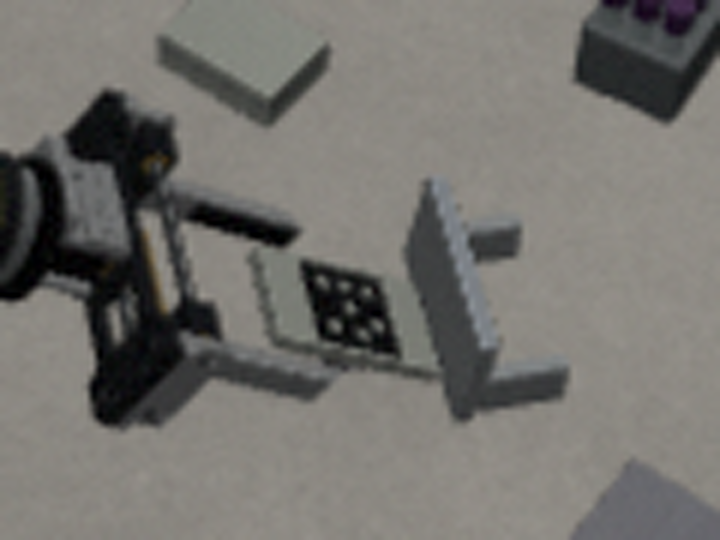

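Emit:
apply_moves:
  plan: [0,0,0,0,-0.0015,0,70,0,0,0,0,0,0,50,0,0,0,0,0,0,50,0,0,0,0,0,0,50]
  force: 12

```text
clock: 4.18
eef_pos: [562.1, 162.0, 46.6]
eef_rot: [-3.142, 0.612, 0.853]
wrist_force: [-0.9, -1.5, 1.8]
finger_gap: 63.7
```

```bash
cat >> h.py <<'E'
FOOT=np.array([608,215.5,0.])
ez=np.array([0,0,1.])
def plateC(th,m,lift):
    th=np.radians(th); zp=np.array([-np.cos(th),np.sin(th)]); xp=np.array([np.sin(th),np.cos(th)])
    cs=[sx*5*xp-55*zp for sx in(1,-1)]
    z=-min(c[1] for c in cs)+lift
    u=min((z+c[1])*np.tan(np.radians(8))-m-c[0] for c in cs)
    return np.array([u,z]),zp
def path(pc,Rc,th0,C0,ths,ms,lifts,grip=50,y0=None):
    # C0 (u,z) at th0 ; tool rigid with plate
    if y0 is None: y0=0
    rel=(pc-FOOT); o=np.array([rel@n,rel[2]])-C0; lat=rel-(rel@n)*n; lat[2]=0
    Rk=Rc.copy();pk=pc.copy();out=[];prev=th0
    ax=Rc[:,1]
    for th,m,l in zip(ths,ms,lifts):
        C,_=plateC(th,m,l); g=np.radians(th-th0)
        # rotating plate from th0 to th: in (u,z) plane zp=(-cos,sin): clockwise by g
        o2=np.array([np.cos(g)*o[0]+np.sin(g)*o[1],-np.sin(g)*o[0]+np.cos(g)*o[1]])
        q=C+o2; goal=FOOT+lat+n*q[0]+ez*q[1]
        d=np.round(Rk.T@(goal-pk)/1000,4); w=np.array([0,-np.round(np.radians(th-prev),3),0]); prev=th
        out.append([*w,*d,grip]); pk=pk+Rk@d*1000; Rk=Rk@R.from_rotvec(w).as_matrix()
        print(th,C,pk,d,w[1])
    return Rk,pk
E
python3 - <<'E'
from h import *
p,Rc,s=cur()
print(plateC(32,0,0),plateC(98,0,0))
C0=np.array([-50,33.5])
ths=np.linspace(32,85,11)[1:]
m=plateC(32,0,0)[0][0]+50; print("m0",m)
path(p,Rc,32,C0,ths,np.interp(ths,[32,50],[m,3]),np.interp(ths,[32,40],[0.2,1.2]))
E
```

```text
(array([-48.1  ,  33.386]), array([-0.848,  0.53 ])) (array([ 2.703, 55.161]), array([0.139, 0.99 ]))
m0 1.8996122632465315
37.3 [-47.765  38.169] [564.512 164.7    53.144] [-0.001 -0.    -0.007] -0.093
42.6 [-45.214  42.109] [567.151 167.723  58.789] [-0.001 -0.    -0.007] -0.093
47.9 [-42.344  45.361] [570.074 171.069  63.543] [-0.    -0.    -0.006] -0.093
53.2 [-38.939  48.235] [573.459 174.946  67.834] [-0.    -0.    -0.007] -0.093
58.5 [-35.098  50.708] [577.108 179.276  71.601] [ 0.    -0.    -0.007] -0.093
63.8 [-30.98   52.757] [581.166 183.923  74.697] [ 0.     0.    -0.007] -0.093
69.1 [-26.622  54.365] [585.396 188.766  77.206] [ 0.     0.    -0.007] -0.093
74.4 [-22.06   55.519] [589.781 193.787  79.012] [ 0.     0.    -0.007] -0.093
79.69999999999999 [-17.334  56.208] [594.321 198.987  80.213] [ 0.    -0.    -0.007] -0.093
85.0 [-12.483  56.426] [598.989 204.331  80.681] [ 0.    -0.    -0.007] -0.093
```

Emit:
apply_moves:
  plan: [0,-0.093,0,-0.001,0,-0.007,50,0,-0.093,0,-0.0008,0,-0.0068,50,0,-0.093,0,-0.0004,0,-0.0064,50,0,-0.093,0,-0.0003,0,-0.0068,50,0,-0.093,0,0.0002,0,-0.0068,50]

```text
clock: 4.8
eef_pos: [576.8, 178.6, 71.6]
eef_rot: [3.14, 1.08, 0.851]
wrist_force: [-0.2, 0.2, -0.7]
finger_gap: 63.8
```

```bash
python3 - <<'E'
from h import *
p,Rc,s=cur();print(p,s["joints"],s["clock"])
print("a",np.degrees(np.arcsin(-Rc[2,0])))
t=Cam("top"); t.crop(205,145,305,220,8,"t4.png")
t=Cam("scene"); t.crop(220,160,340,250,6,"s4.png")
E
```

```text
[576.756 178.647  71.562] [0.093 0.4   1.816 0.575 0.637 0.393] 4.8
a 61.895987270426865
```

View pics/t4.png

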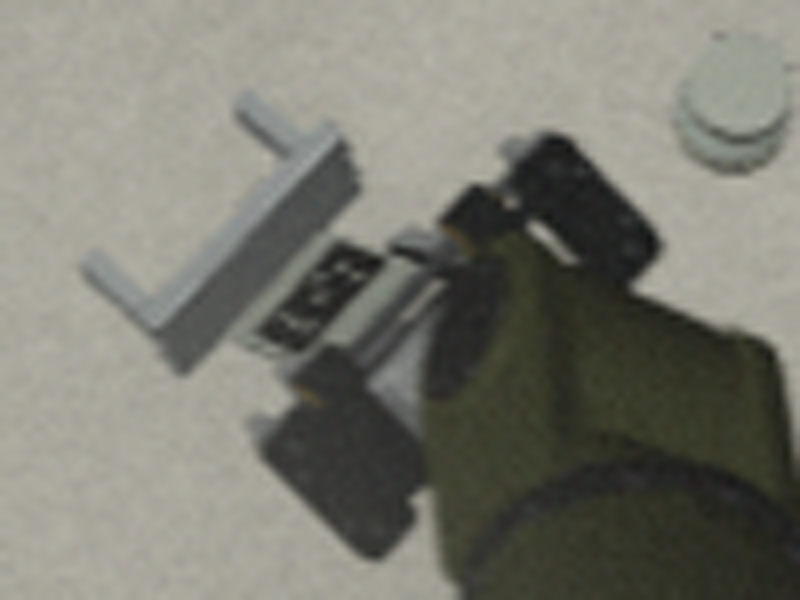

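View pics/s4.png

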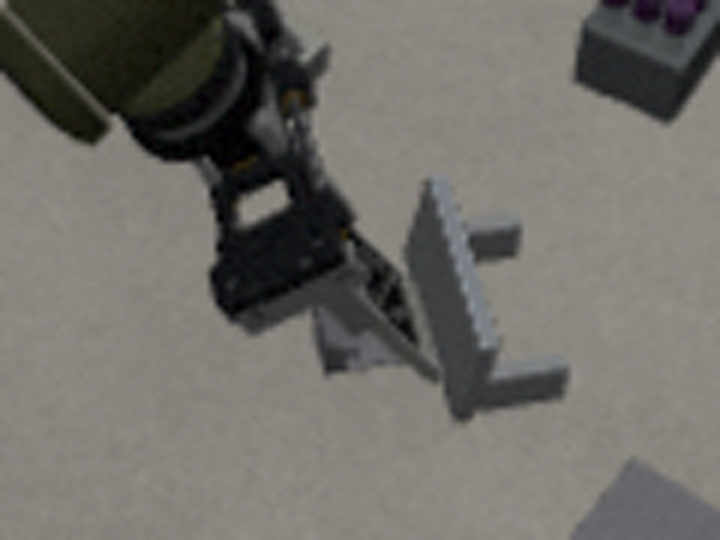

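Emit:
apply_moves:
  plan: [0,-0.093,0,0.0002,0,-0.0068,50,0,-0.093,0,0.0003,0,-0.0068,50,0,-0.093,0,0.0004,0,-0.0068,50,0,-0.093,0,0.0004,0,-0.0069,50,0,-0.093,0,0.0004,0,-0.0069,50]

```text
clock: 5.52
eef_pos: [597.4, 204.1, 79.1]
eef_rot: [-2.96, 1.542, 1.037]
wrist_force: [-1.0, -0.3, -0.7]
finger_gap: 63.9
```

```bash
python3 - <<'E'
from h import *
p,Rc,s=cur();print(p,s["joints"],s["clock"],s["wrist_force"])
print("a",np.degrees(np.arctan2(-Rc[2,0],Rc[:,0]@n)))
t=Cam("top"); t.crop(205,145,305,220,8,"t5.png")
t=Cam("scene"); t.crop(220,160,340,250,6,"s5.png")
E
```

```text
[597.386 204.114  79.074] [0.263 0.588 1.415 0.022 1.118 0.968] 5.525 [-0.978 -0.346 -0.746]
a 88.39544117821515
```

View pics/t5.png

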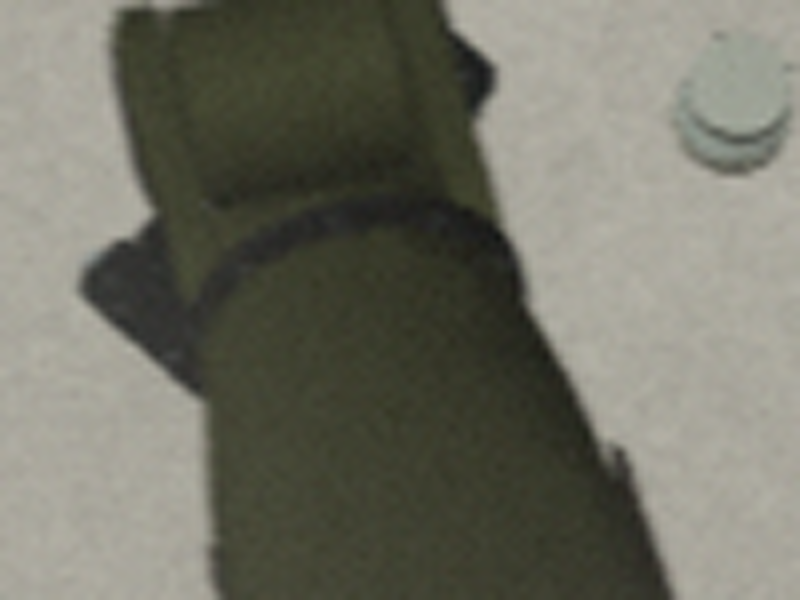

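View pics/s5.png

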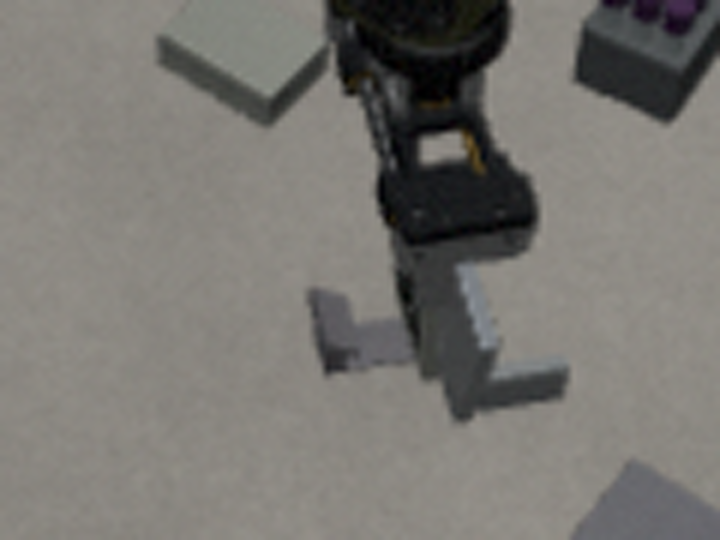

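Emit:
apply_moves:
  plan: [0,0,0,0,0,-0.002,50,0,0,0,0,0,0,50]

```text
clock: 5.88
eef_pos: [599.0, 204.7, 79.5]
eef_rot: [-3.081, 1.541, 0.914]
wrist_force: [-0.3, -0.1, -0.5]
finger_gap: 63.7
```

Emit:
apply_moves:
  plan: [0,0,0,0,0,-0.002,50,0,0,0,0,0,0,50]

```text
clock: 6.12
eef_pos: [600.7, 206.4, 80.0]
eef_rot: [-3.122, 1.542, 0.872]
wrist_force: [-1.3, -0.1, -1.3]
finger_gap: 63.9
```

Emit:
apply_moves:
  plan: [0,0,0,0,0,-0.002,50,0,0,0,0,0,0,50]

```text
clock: 6.38
eef_pos: [602.3, 208.2, 80.2]
eef_rot: [-3.14, 1.542, 0.855]
wrist_force: [-1.8, -0.9, -0.5]
finger_gap: 63.8
```

Emit:
apply_moves:
  plan: [0,0,0,0,0,-0.002,50,0,0,0,0,0,0,50]

```text
clock: 6.62
eef_pos: [603.6, 209.7, 80.2]
eef_rot: [3.14, 1.542, 0.852]
wrist_force: [-0.6, 0.1, -0.3]
finger_gap: 63.8
```

```bash
python3 - <<'E'
from h import *
t=Cam("scene"); t.crop(255,185,325,240,11,"s6.png")
E
```

```text
(no output)
```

View pics/s6.png

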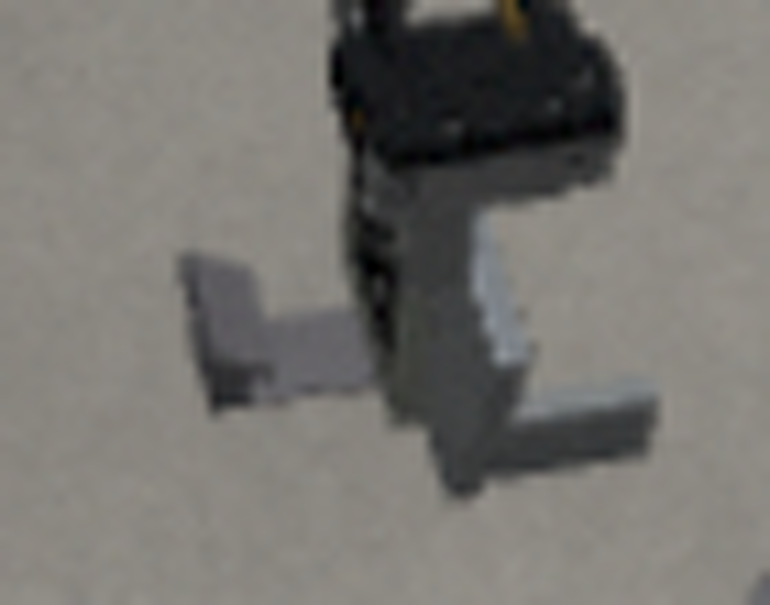

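```bash
python3 - <<'E'
from h import *
t=Cam("scene")
l=np.array([np.sin(FY),-np.cos(FY),0])
for q in [(398,422),(440,470),(455,492)]:
    P=t.onz(255+(q[0]+.5)/11-.5,185+(q[1]+.5)/11-.5,0); d=P-FOOT; print(P,"u",d@n,"lat",d@l)
E
```

```text
[622.533 187.92    0.   ] u -11.28035422375285 lat 29.06195410839038
[642.581 181.309   0.   ] u -3.1167285682151697 lat 48.53014083019305
[650.665 177.523   0.   ] u -0.671433331704244 lat 57.1147296570797
```

Emit:
apply_moves:
  plan: [0,-0.073,0,0,0,-0.0045,50,0,-0.073,0,0,0,-0.0045,50,0,0,0,0,0,0,50]

```text
clock: 7.1
eef_pos: [609.7, 217.1, 79.6]
eef_rot: [-0.001, 1.454, -2.289]
wrist_force: [-0.3, 0.2, -1.3]
finger_gap: 63.7
```

Emit:
apply_moves:
  plan: [0,-0.04,0,-0.0002,0,-0.002,50,0,0,0,0,0,0,50]

```text
clock: 7.35
eef_pos: [610.8, 218.0, 79.8]
eef_rot: [-0.002, 1.415, -2.29]
wrist_force: [-0.4, -0.4, -1.0]
finger_gap: 64.0
```

Emit:
apply_moves:
  plan: [0,-0.03,0,-0.0002,0,-0.0015,50,0,0,0,0,0,0,50]

```text
clock: 7.6
eef_pos: [611.8, 219.1, 80.0]
eef_rot: [-0.001, 1.384, -2.289]
wrist_force: [0.5, -0.3, -1.4]
finger_gap: 63.9
```

```bash
python3 - <<'E'
from h import *
p,Rc,s=cur();print(p,(p-FOOT)@n,s["wrist_force"],s["wrist_force"]@n)
print("a",np.degrees(np.arctan2(-Rc[2,0],Rc[:,0]@n)))
t=Cam("scene"); t.crop(255,185,325,240,11,"s7.png")
E
```

```text
[611.813 219.142  79.957] 5.250121968017405 [ 0.484 -0.331 -1.434] 0.06758515917865518
a 100.71086864598391
```

View pics/s7.png

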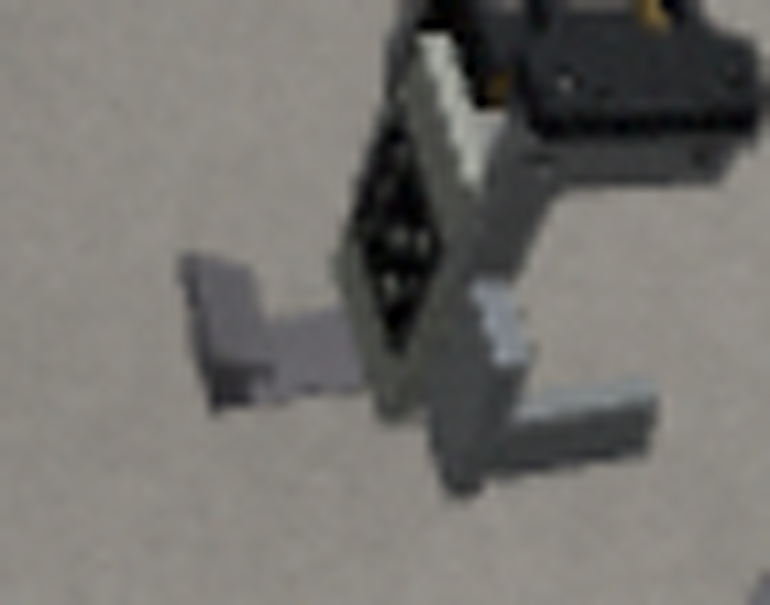

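```bash
cat >> h.py <<'E'
l=np.array([np.sin(FY),-np.cos(FY),0])
def pc_(th,m,lift,sx,lat,zz):
    C,zp=plateC(th,m,lift); t=np.radians(th); xp=np.array([np.sin(t),np.cos(t)])
    q=C+sx*5*xp+zz*zp; return FOOT+n*q[0]+ez*q[1]+l*lat
E
python3 - <<'E'
from h import *
t=Cam("scene")
big=t.crop(270,180,315,230,16,"s8.png")
def C(P,u0=270,v0=180,k=16): q=t.proj(P); return ((q-[u0,v0])+.5)*k-.5
for m in(0,3):
  for sx in(-1,1):
    for lat in(32,-32):
      for zz in(-55,55): print(m,sx,lat,zz,C(pc_(98,m,0,sx,lat,zz)))
T8=np.tan(np.radians(8))
for lat in(60,-60):
  for z in(0,70): print("fence",lat,z,C(FOOT+n*z*T8+l*lat+ez*z))
E
```

```text
0 -1 32 -55 [349.455 700.634]
0 -1 32 55 [464.4   375.352]
0 -1 -32 -55 [275.977 458.076]
0 -1 -32 55 [383.66  127.607]
0 1 32 -55 [394.886 696.896]
0 1 32 55 [512.297 371.953]
0 1 -32 -55 [320.381 454.816]
0 1 -32 55 [430.417 124.713]
3 -1 32 -55 [335.52  702.913]
3 -1 32 55 [449.68  377.671]
3 -1 -32 -55 [262.374 460.233]
3 -1 -32 55 [369.31  129.795]
3 1 32 -55 [380.987 699.17 ]
3 1 32 55 [497.616 374.267]
3 1 -32 -55 [306.812 456.969]
3 1 -32 55 [416.104 126.897]
fence 60 0 [428.706 806.783]
fence 60 70 [504.747 603.929]
fence -60 0 [288.952 352.697]
fence -60 70 [356.352 143.524]
```

View pics/s8.png

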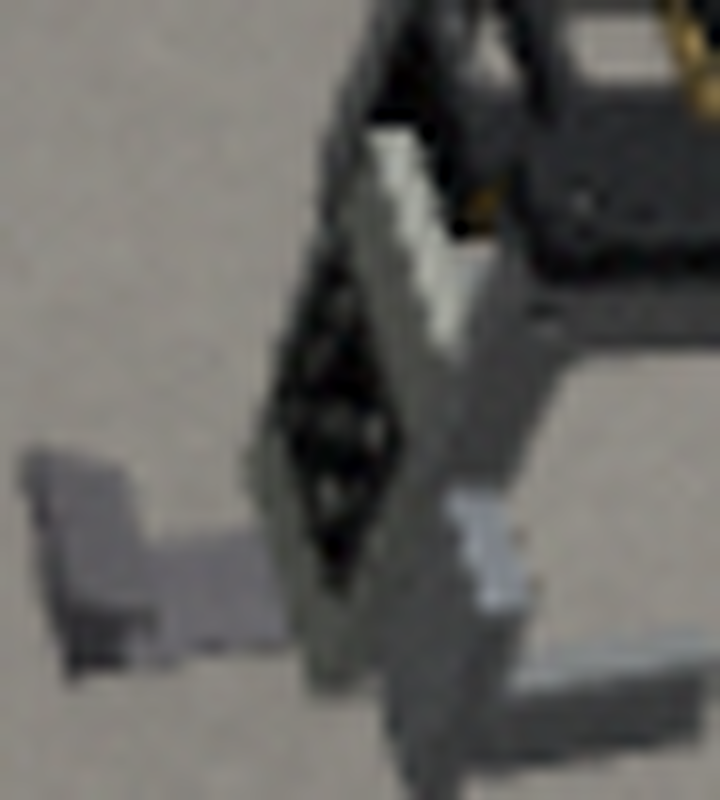

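Emit:
apply_moves:
  plan: [0,0,0,-0.0004,0,-0.002,50,0,0,0,0,0,0,50]

```text
clock: 7.95
eef_pos: [613.0, 220.3, 80.1]
eef_rot: [-0.001, 1.383, -2.29]
wrist_force: [-2.0, -2.4, -0.3]
finger_gap: 64.0
```

Emit:
apply_moves:
  plan: [0,0,0,-0.0004,0,-0.002,50,0,0,0,0,0,0,50]

```text
clock: 8.2
eef_pos: [614.2, 221.7, 79.9]
eef_rot: [-0.002, 1.382, -2.291]
wrist_force: [-4.3, -4.1, 0.6]
finger_gap: 63.8
```

Emit:
apply_moves:
  plan: [0,0,0,-0.0002,0,-0.001,50,0,0,0,0,0,0,50]

```text
clock: 8.45
eef_pos: [614.8, 222.4, 79.8]
eef_rot: [-0.003, 1.382, -2.291]
wrist_force: [-3.0, -3.9, -1.3]
finger_gap: 64.1
```

Emit:
apply_moves:
  plan: [0,0,0,0.001,0,-0.0002,50,0,0,0,0,0,0,50]

```text
clock: 8.7
eef_pos: [615.0, 222.6, 79.4]
eef_rot: [-0.0, 1.383, -2.289]
wrist_force: [-4.8, -3.4, 1.8]
finger_gap: 64.0
```

Emit:
apply_moves:
  plan: [0,0,0,0.001,0,-0.0002,50,0,0,0,0,0,0,50]

```text
clock: 8.95
eef_pos: [615.1, 222.6, 78.5]
eef_rot: [0.001, 1.383, -2.288]
wrist_force: [-4.5, -3.9, 3.2]
finger_gap: 63.9
```

```bash
python3 - <<'E'
from h import *
p,Rc,s=cur();print(p,(p-FOOT)@n,s["wrist_force"],s["wrist_force"]@n)
t=Cam("scene"); t.crop(270,180,315,230,16,"s9.png")
E
```

```text
[615.084 222.571  78.508] 9.984446573971535 [-4.537 -3.936  3.151] -5.947437208414539
```

View pics/s9.png

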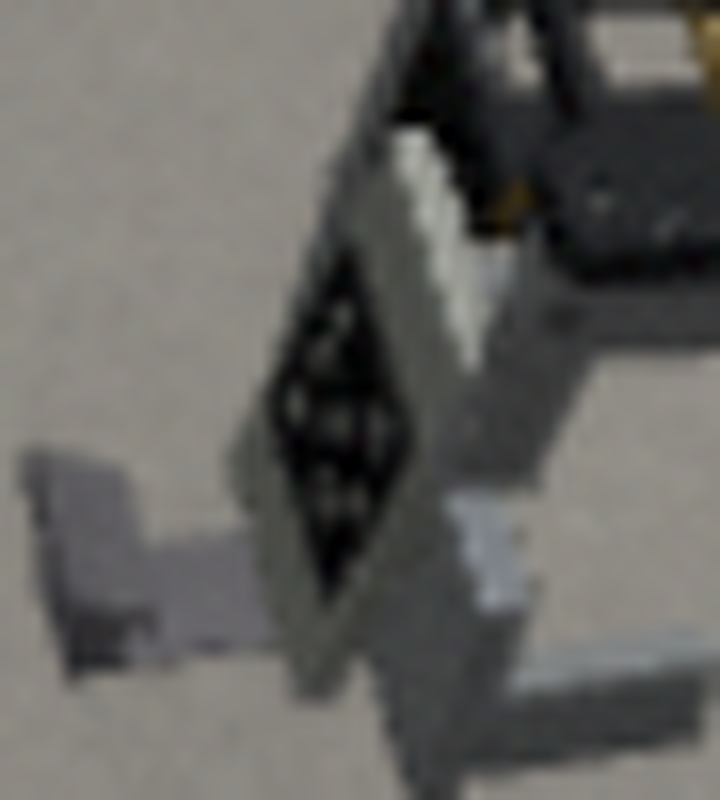

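Emit:
apply_moves:
  plan: [0,0,0,-0.0015,0,0.0025,50,0,0.05,0,0,0,0,50,0,0.04,0,0,0,0,50,0,0,0,0,0,0,50]
  force: 20

```text
clock: 9.5
eef_pos: [613.7, 221.1, 80.5]
eef_rot: [0.002, 1.474, -2.287]
wrist_force: [-0.5, -1.0, -0.8]
finger_gap: 63.3
```

```bash
python3 - <<'E'
from h import *
p,Rc,s=cur();print(p,(p-FOOT)@n,s["wrist_force"],s["wrist_force"]@n)
t=Cam("scene"); t.crop(270,180,315,230,16,"s10.png")
E
```

```text
[613.693 221.122  80.465] 7.977554045095448 [-0.545 -0.967 -0.783] -1.0869254465776843
```

View pics/s10.png

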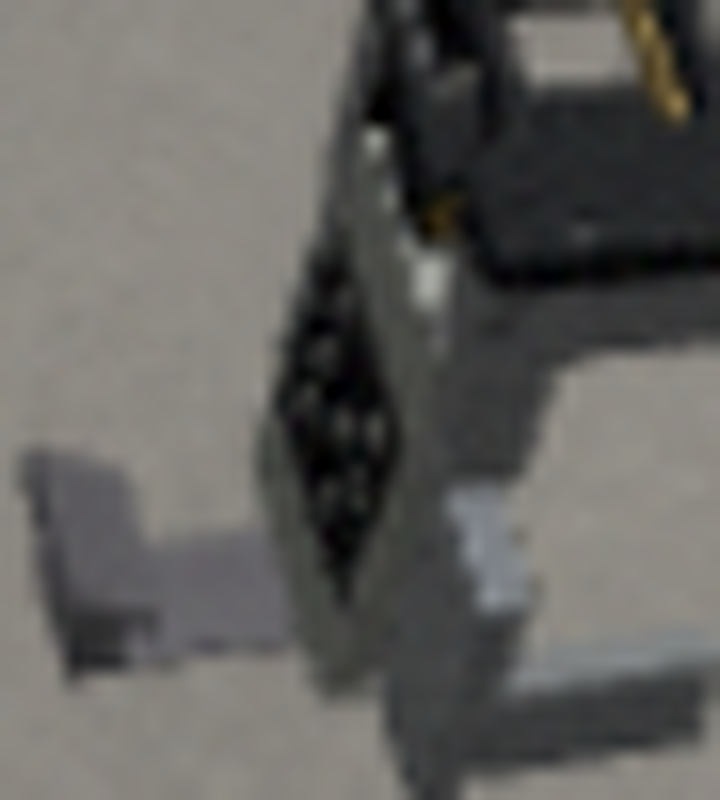

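Emit:
apply_moves:
  plan: [0,0.02,0,0,0,-0.002,50,0,0.01,0,0,0,-0.002,50,0,0,0,0,0,0,50]

```text
clock: 9.93
eef_pos: [615.9, 223.8, 79.7]
eef_rot: [-0.009, 1.502, -2.297]
wrist_force: [-6.0, -5.5, 3.3]
finger_gap: 63.4
```

Emit:
apply_moves:
  plan: [0,0,0,0,0,-0.002,50,0,0,0,0,0,0,50]

```text
clock: 10.18
eef_pos: [617.1, 225.3, 79.5]
eef_rot: [-0.01, 1.501, -2.298]
wrist_force: [-5.4, -6.0, 3.7]
finger_gap: 63.7
```

```bash
python3 - <<'E'
from h import *
p,Rc,s=cur();print(p,(p-FOOT)@n,s["wrist_force"],s["wrist_force"]@n)
t=Cam("scene"); t.crop(270,180,315,230,16,"s11.png")
E
```

```text
[617.121 225.263  79.452] 13.35246369309963 [-5.45  -5.97   3.735] -8.080907805096126
```

View pics/s11.png

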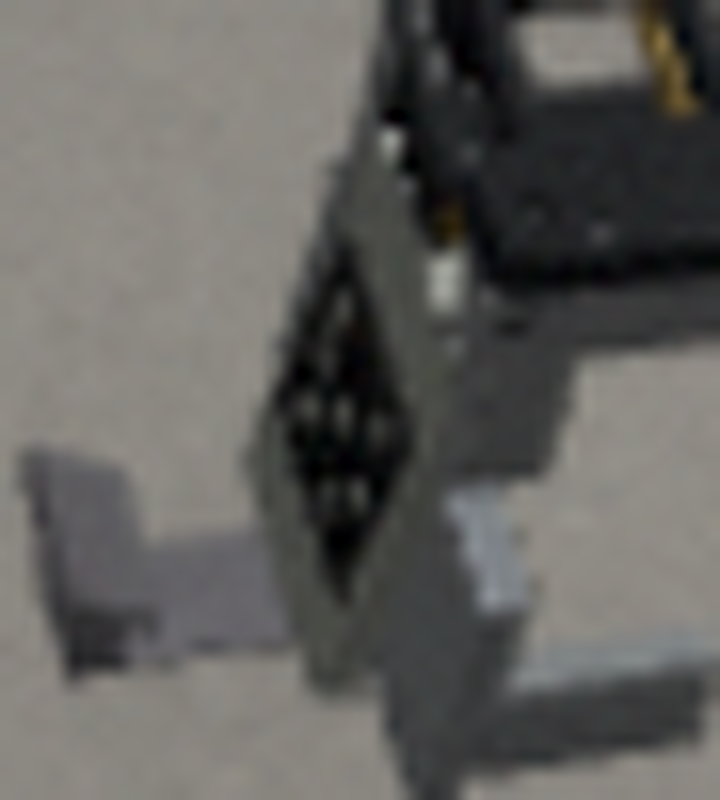

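Emit:
apply_moves:
  plan: [0,0,0,-0.002,0,0.008,50,0,0.1,0,0,0,0.008,50,0,0.1,0,0,0,0,50,0,0,0,0,0,0,50]

```text
clock: 10.72
eef_pos: [606.8, 213.0, 83.0]
eef_rot: [-3.141, 1.438, 0.853]
wrist_force: [-0.3, 0.7, -1.5]
finger_gap: 63.6
```

```bash
python3 - <<'E'
from h import *
p,Rc,s=cur();print(p,(p-FOOT)@n,s["wrist_force"],s["wrist_force"]@n)
print("a",np.degrees(np.arctan2(-Rc[2,0],Rc[:,0]@n)))
t=Cam("scene"); t.crop(270,180,315,230,16,"s12.png")
E
```

```text
[606.768 212.997  83.013] -2.697580361157482 [-0.296  0.66  -1.518] 0.30377888730992736
a 82.39756214382454
```

View pics/s12.png

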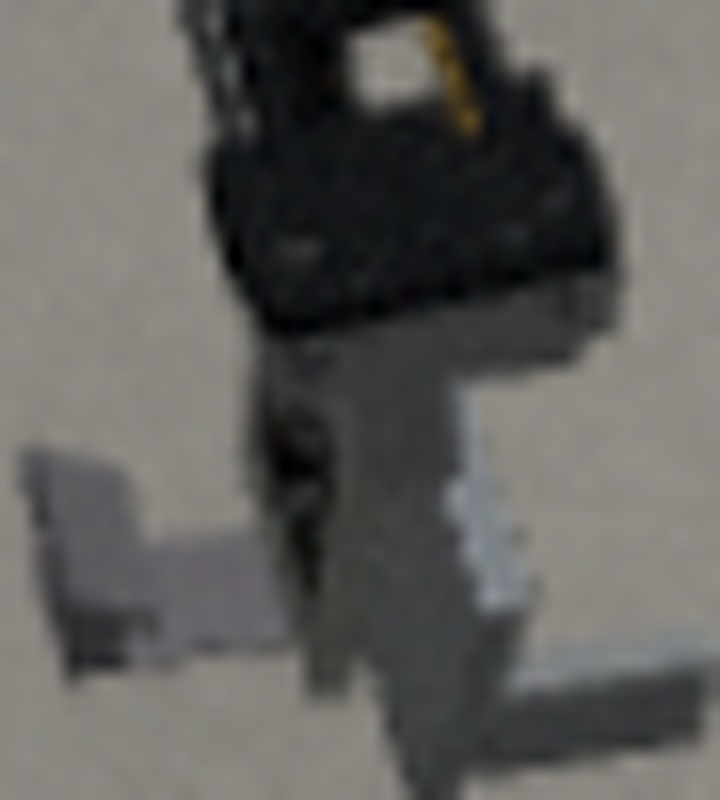

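Emit:
apply_moves:
  plan: [0,0,0,0.0005,0,-0.004,50,0,0,0,0,0,0,50]

```text
clock: 11.02
eef_pos: [610.1, 217.3, 82.4]
eef_rot: [-3.141, 1.439, 0.854]
wrist_force: [-0.9, -0.6, -0.6]
finger_gap: 64.1
```

Emit:
apply_moves:
  plan: [0,0,0,0.0002,0,-0.0015,50,0,0,0,0,0,0,50]

```text
clock: 11.28
eef_pos: [610.8, 218.1, 82.4]
eef_rot: [-3.139, 1.438, 0.856]
wrist_force: [-0.3, -0.7, 0.0]
finger_gap: 63.7
```

Emit:
apply_moves:
  plan: [0,0,0,0.0002,0,-0.0015,50,0,0,0,0,0,0,50]

```text
clock: 11.52
eef_pos: [611.7, 219.1, 82.4]
eef_rot: [-3.139, 1.438, 0.856]
wrist_force: [-1.1, -1.2, -1.1]
finger_gap: 63.7
```

```bash
python3 - <<'E'
from h import *
p,Rc,s=cur();print(p,(p-FOOT)@n,s["wrist_force"],s["wrist_force"]@n)
t=Cam("scene"); t.crop(270,180,315,230,16,"s13.png")
E
```

```text
[611.716 219.144  82.432] 5.188544879248889 [-1.142 -1.158 -1.136] -1.6234794021133814
```

View pics/s13.png

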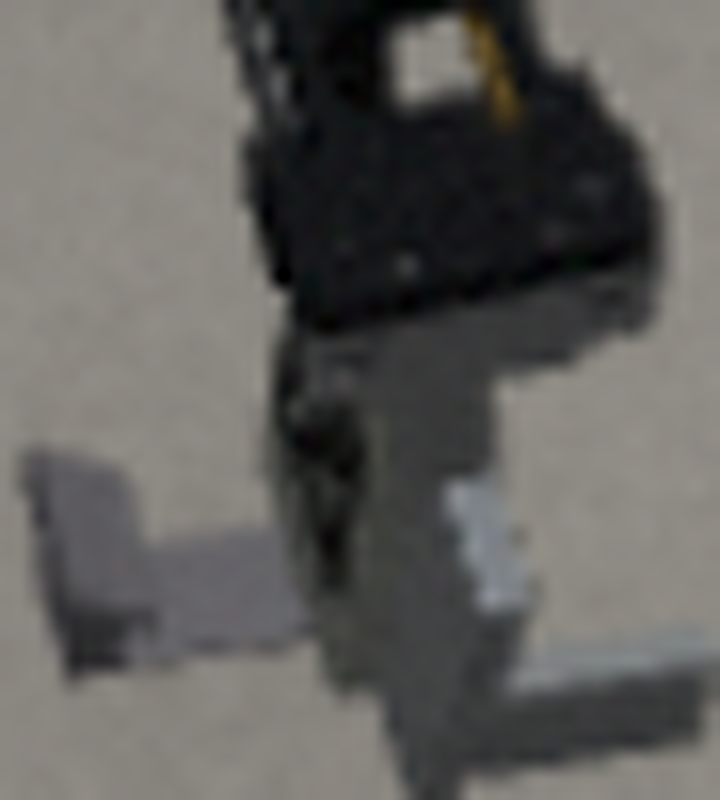

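Emit:
apply_moves:
  plan: [0,-0.05,0,0.0005,0,-0.0042,50,0,0,0,0,0,0,50]

```text
clock: 11.82
eef_pos: [614.9, 222.7, 82.7]
eef_rot: [3.14, 1.487, 0.852]
wrist_force: [-1.0, -2.1, 0.4]
finger_gap: 64.0
```

```bash
python3 - <<'E'
from h import *
p,Rc,s=cur();print(p,(p-FOOT)@n,s["wrist_force"],s["wrist_force"]@n)
t=Cam("scene"); t.crop(270,180,315,230,16,"s14.png")
E
```

```text
[614.896 222.722  82.7  ] 9.975032599273035 [-1.018 -2.148  0.404] -2.2891069492912837
```

View pics/s14.png

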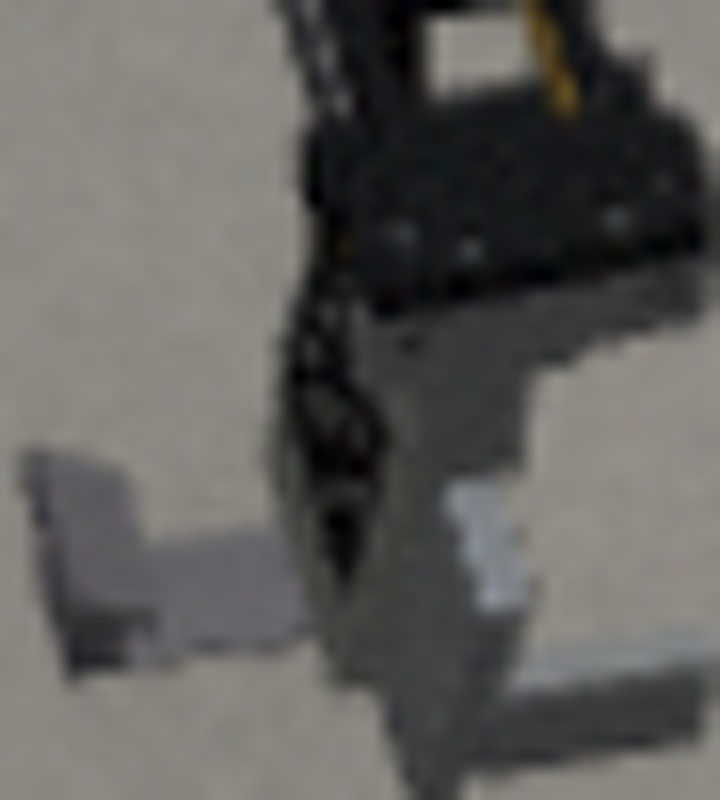

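Emit:
apply_moves:
  plan: [0,-0.04,0,0.001,0,-0.003,50,0,0,0,0,0,0,50]

```text
clock: 12.12
eef_pos: [616.7, 224.8, 81.9]
eef_rot: [-3.139, 1.527, 0.857]
wrist_force: [0.7, -1.2, 0.3]
finger_gap: 63.6
```

```bash
python3 - <<'E'
from h import *
p,Rc,s=cur();print(p,(p-FOOT)@n,s["wrist_force"],s["wrist_force"]@n)
t=Cam("scene"); t.crop(270,180,315,230,16,"s15.png")
E
```

```text
[616.731 224.825  81.853] 12.765720877253012 [ 0.652 -1.18   0.266] -0.4631361308828087
```

View pics/s15.png

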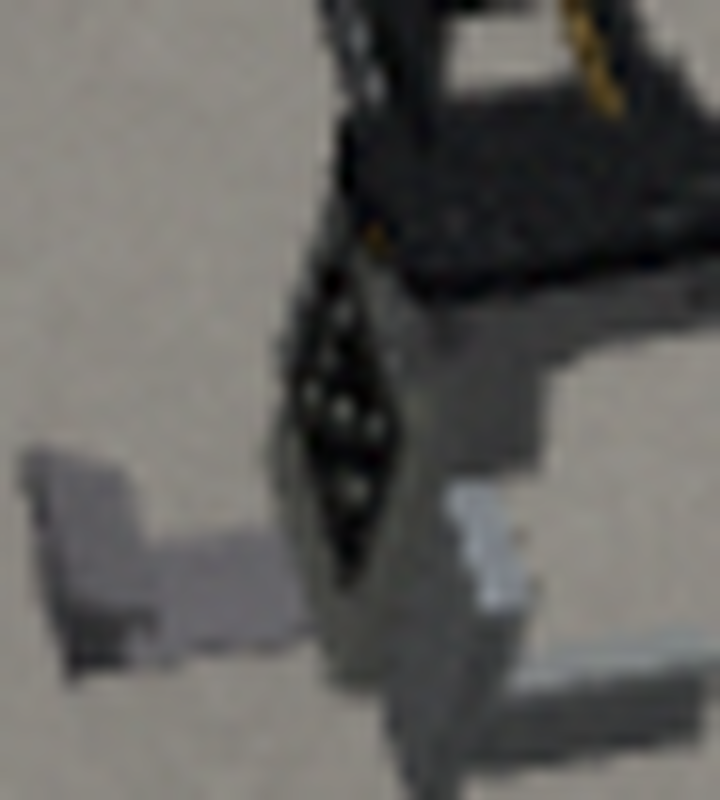

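Emit:
apply_moves:
  plan: [0,-0.03,0,0.0008,0,-0.0025,50,0,0,0,0,0,0,50]

```text
clock: 12.42
eef_pos: [618.1, 226.3, 81.3]
eef_rot: [-3.121, 1.56, 0.874]
wrist_force: [-5.1, -4.9, 3.6]
finger_gap: 63.8
```

Emit:
apply_moves:
  plan: [0,-0.02,0,0.0008,0,-0.0015,50,0,0,0,0,0,0,50]

```text
clock: 12.68
eef_pos: [619.2, 227.3, 80.7]
eef_rot: [-0.012, 1.562, -2.3]
wrist_force: [-5.2, -5.0, 4.3]
finger_gap: 64.0
```

```bash
python3 - <<'E'
from h import *
p,Rc,s=cur();print(p,(p-FOOT)@n,s["wrist_force"],s["wrist_force"]@n)
t=Cam("scene"); t.crop(270,180,315,230,16,"s16.png")
E
```

```text
[619.186 227.348  80.732] 16.280145875444674 [-5.242 -4.981  4.292] -7.1978325660819795
```

View pics/s16.png

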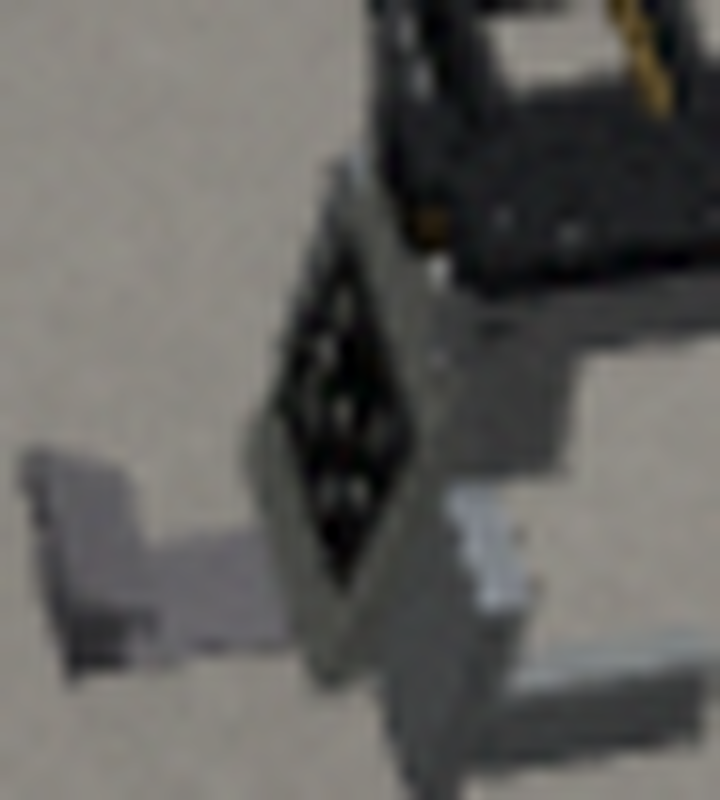

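Emit:
apply_moves:
  plan: [0,0.05,0,-0.001,0,0.004,50,0,0.02,0,0,0,0,50,0,0,0,0,0,0,50]

```text
clock: 13.1
eef_pos: [616.7, 224.7, 81.6]
eef_rot: [-3.141, 1.508, 0.854]
wrist_force: [0.4, -0.0, -0.6]
finger_gap: 63.6
```

```bash
python3 - <<'E'
from h import *
p,Rc,s=cur();print(p,(p-FOOT)@n,s["wrist_force"],s["wrist_force"]@n)
t=Cam("scene"); t.crop(270,180,315,230,16,"s17.png")
E
```

```text
[616.749 224.67   81.65 ] 12.660372900175217 [ 0.402 -0.042 -0.591] 0.23193687837220048
```

View pics/s17.png

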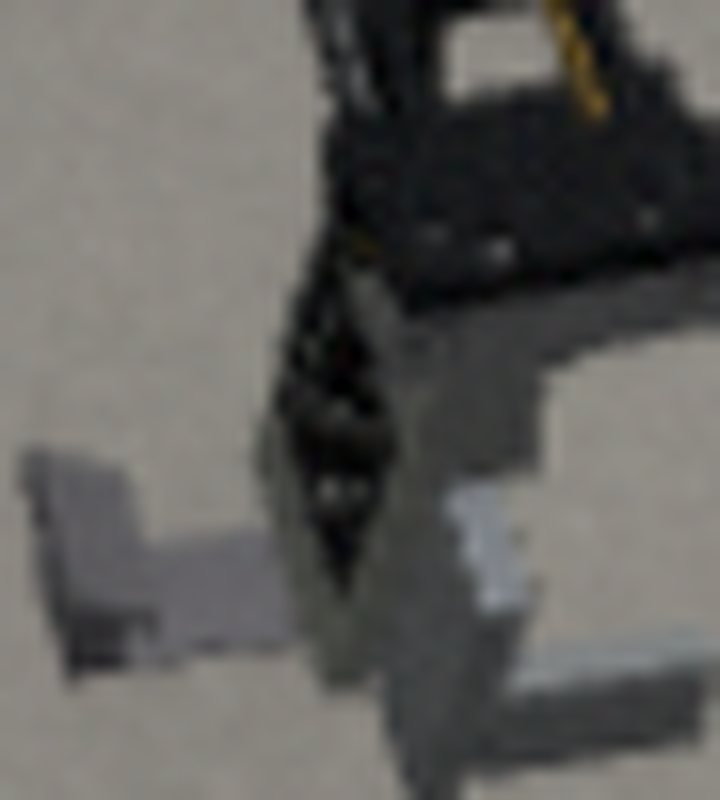

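Emit:
apply_moves:
  plan: [0,0.03,0,0.0005,0,-0.001,50,0,0,0,0,0,0,50]

```text
clock: 13.4
eef_pos: [617.2, 225.3, 80.9]
eef_rot: [-3.137, 1.478, 0.858]
wrist_force: [-0.1, -0.9, -1.4]
finger_gap: 63.9
```

```bash
python3 - <<'E'
from h import *
p,Rc,s=cur();print(p,(p-FOOT)@n,s["wrist_force"],s["wrist_force"]@n)
t=Cam("scene"); t.crop(270,180,315,230,16,"s18.png")
E
```

```text
[617.154 225.325  80.855] 13.420940414843736 [-0.06  -0.85  -1.404] -0.6809238609070869
```

View pics/s18.png

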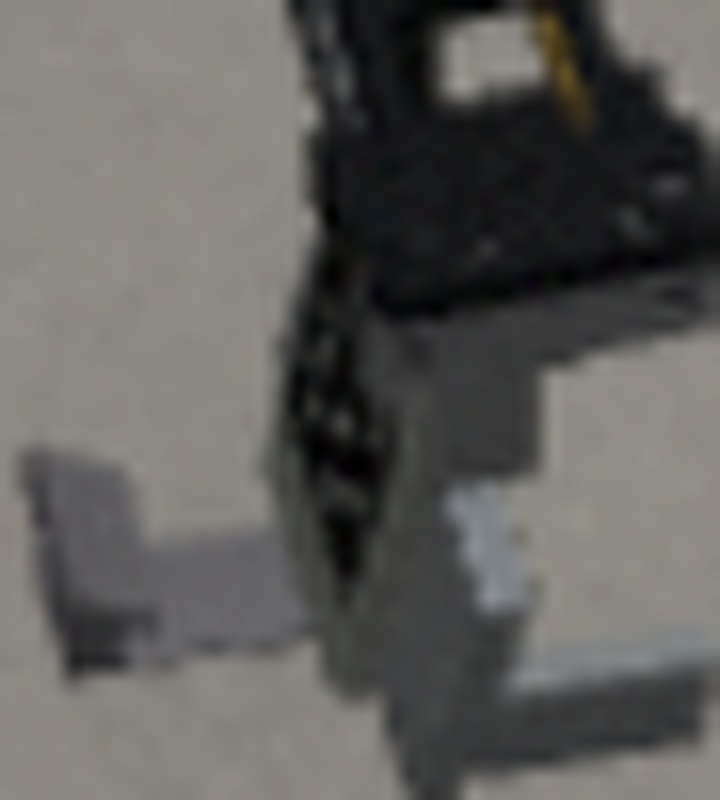

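Emit:
apply_moves:
  plan: [0,-0.025,0,0,0,-0.002,50,0,0,0,0,0,0,50]

```text
clock: 13.7
eef_pos: [618.7, 227.0, 81.3]
eef_rot: [3.141, 1.504, 0.853]
wrist_force: [-3.3, -3.9, 2.3]
finger_gap: 63.7
```

```bash
python3 - <<'E'
from h import *
p,Rc,s=cur();print(p,(p-FOOT)@n,s["wrist_force"],s["wrist_force"]@n)
t=Cam("scene"); t.crop(270,180,315,230,16,"s19.png")
E
```

```text
[618.726 227.003  81.282] 15.71847083629769 [-3.341 -3.896  2.307] -5.132149071816394
```

View pics/s19.png

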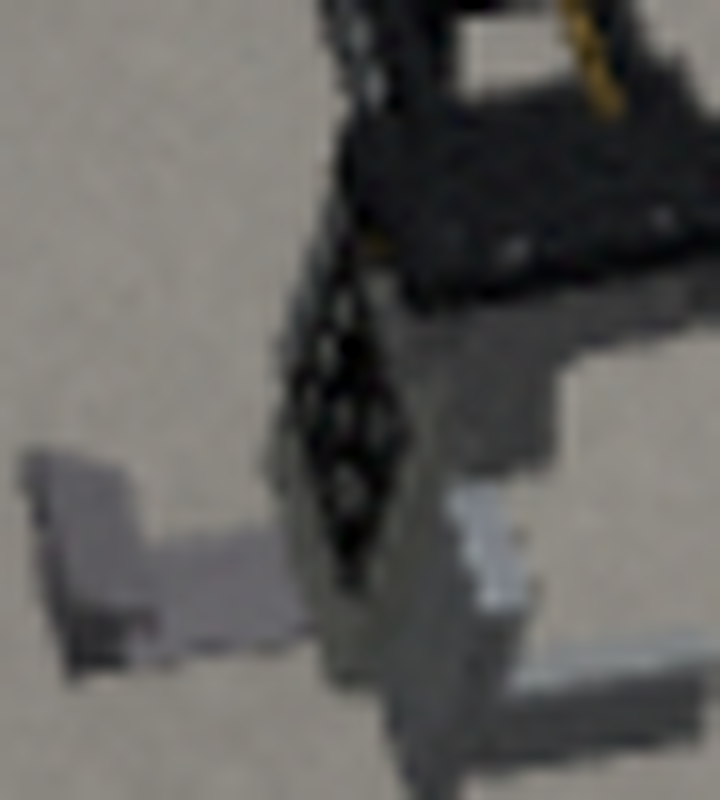

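Emit:
apply_moves:
  plan: [0,0,0,0,0,0,75,0,0,0,0,0,0,85,0,0,0,0,0,0,95,0,0,0,0,0,0,95]

```text
clock: 14.25
eef_pos: [618.7, 227.0, 81.3]
eef_rot: [-3.14, 1.503, 0.855]
wrist_force: [0.5, -0.5, -0.5]
finger_gap: 89.2
```

```bash
python3 - <<'E'
from h import *
p,Rc,s=cur();print(p,s["wrist_force"],Rc)
t=Cam("scene"); t.crop(270,180,315,230,16,"s20.png")
E
```

```text
[618.694 226.987  81.294] [ 0.524 -0.472 -0.49 ] [[ 0.045  0.753 -0.656]
 [ 0.051 -0.658 -0.752]
 [-0.998 -0.    -0.068]]
```

View pics/s20.png

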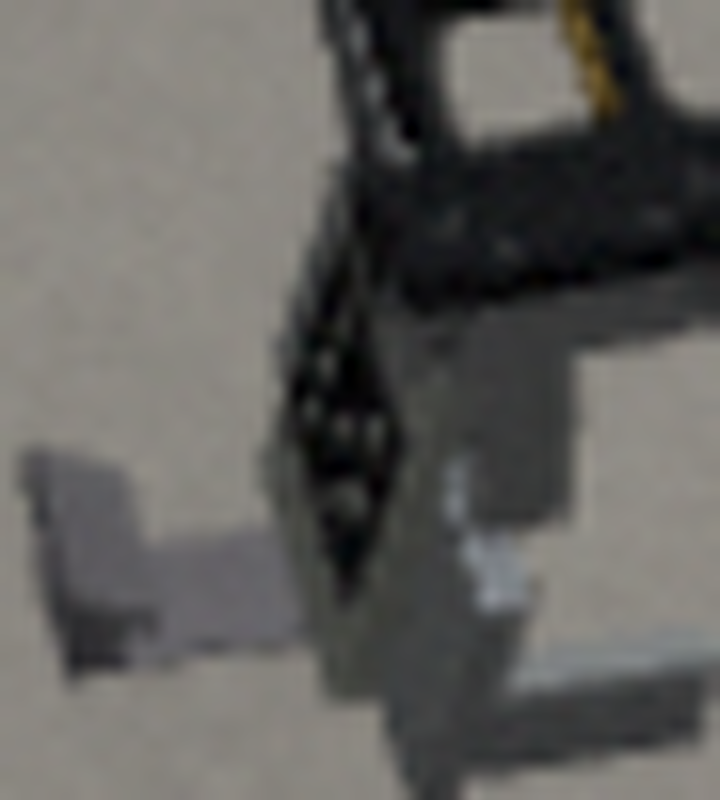

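Emit:
apply_moves:
  plan: [0,0,0,-0.03,0,-0.002,95,0,0,0,-0.045,0,-0.003,95,0,0,0,-0.045,0,-0.003,95]

```text
clock: 14.68
eef_pos: [618.4, 226.7, 202.8]
eef_rot: [-3.138, 1.503, 0.857]
wrist_force: [-0.3, -0.6, 0.2]
finger_gap: 89.5
```

```bash
python3 - <<'E'
from h import *
p,Rc,s=cur();print(p,s["wrist_force"])
t=Cam("scene"); t.crop(270,180,315,230,16,"s21.png")
E
```

```text
[618.395 226.744 202.843] [-0.269 -0.565  0.153]
```

View pics/s21.png

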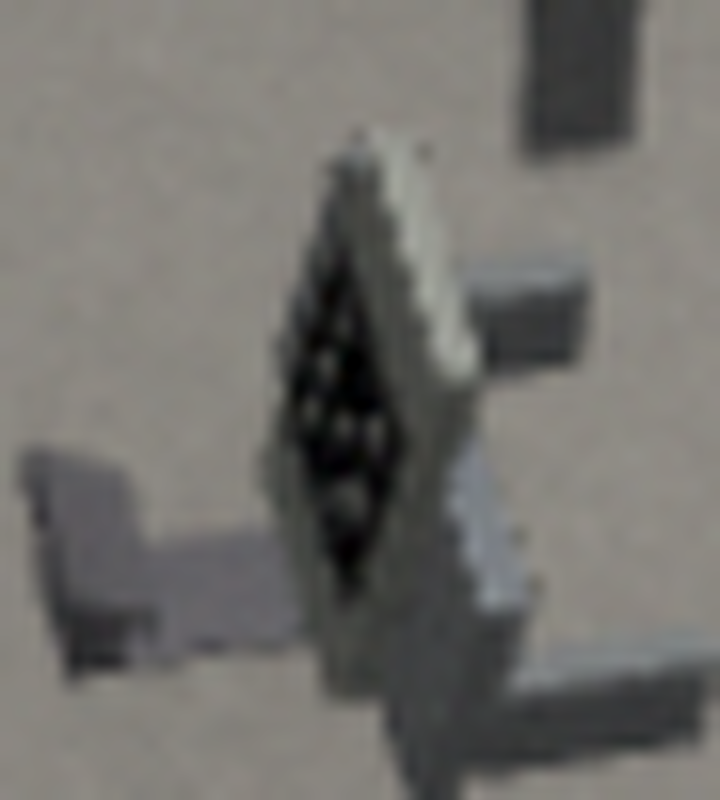

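```bash
python3 - <<'E'
from h import *
t=Cam("top"); t.crop(220,150,260,195,17,"t21.png"); 
def C(P,u0=220,v0=150,k=17): q=t.proj(P); return ((q-[u0,v0])+.5)*k-.5
for sx in(-1,1):
    for lat in(32,-32):
      for zz in(-55,55): print(sx,lat,zz,C(pc_(98,0,0,sx,lat,zz)))
T8=np.tan(np.radians(8))
for lat in(60,-60):
  for z in(0,70): print("fence",lat,z,C(FOOT+n*z*T8+l*lat+ez*z))
s=Cam("scene"); s.crop(282,195,305,230,20,"s22.png")
E
```

```text
-1 32 -55 [459.858 439.963]
-1 32 55 [390.952 249.387]
-1 -32 -55 [257.035 659.915]
-1 -32 55 [174.584 482.328]
1 32 -55 [425.208 411.674]
1 32 55 [354.195 219.601]
1 -32 -55 [222.495 631.111]
1 -32 55 [137.953 451.963]
fence 60 0 [513.135 316.493]
fence 60 70 [472.174 192.332]
fence -60 0 [133.039 727.947]
fence -60 70 [ 76.156 619.042]
```

View pics/t21.png

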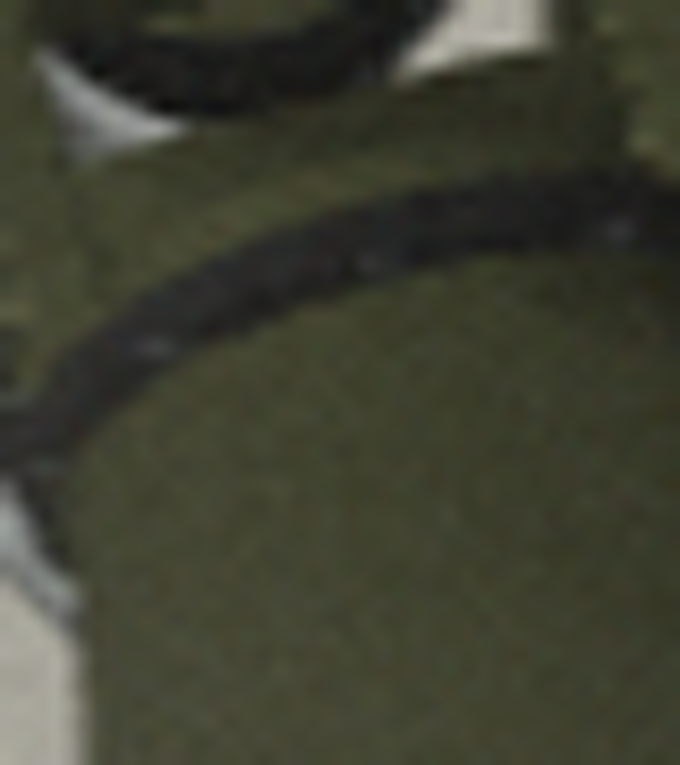

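View pics/s22.png

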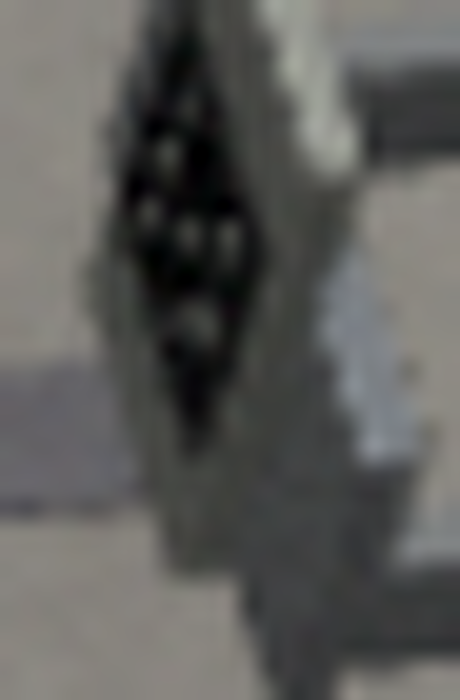

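```bash
python3 - <<'E'
from h import *
p,Rc,s=cur();print(p,s["joints"],s["clock"])
Rt=plateR(np.radians(50),1,np.radians(32))
Rm1=Slerp([0,1],R.from_matrix([Rc,Rt]))(0.5).as_matrix()
Rk,pk=rows(Rm1,[440,60,330],5,60)
Rk,pk=rows(Rt,[370,-220,330],5,60,Rk,pk)
E
```

```text
[619.334 227.08  204.062] [0.281 0.511 1.232 0.038 1.337 0.991] 14.825
deg/row 3.9527572270062876 mm/row 55.113154906462434
[0.028, 0.062, 0.011, -0.0286, -0.005, 0.0468, 60.0, 0.028, 0.062, 0.011, -0.0316, -0.0034, 0.0451, 60.0, 0.028, 0.062, 0.011, -0.0342, -0.0017, 0.0431, 60.0, 0.028, 0.062, 0.011, -0.037, -0.0003, 0.0409, 60.0, 0.028, 0.062, 0.011, -0.0393, 0.0014, 0.0386, 60.0]
deg/row 3.957121548771858 mm/row 57.7208841678574
[0.028, 0.062, 0.011, -0.0169, 0.0336, 0.0438, 60.0, 0.028, 0.062, 0.011, -0.0191, 0.0349, 0.0418, 60.0, 0.028, 0.062, 0.011, -0.0213, 0.0363, 0.0395, 60.0, 0.028, 0.062, 0.011, -0.0232, 0.0377, 0.0371, 60.0, 0.028, 0.062, 0.011, -0.025, 0.0389, 0.0345, 60.0]
```

Emit:
apply_moves:
  plan: [0.028,0.062,0.011,-0.0286,-0.005,0.047,60,0.028,0.062,0.011,-0.0316,-0.0034,0.045,60,0.028,0.062,0.011,-0.034,-0.0017,0.043,60,0.028,0.062,0.011,-0.037,0,0.041,60,0.028,0.062,0.011,-0.039,0.0014,0.0386,60]

```text
clock: 15.45
eef_pos: [438.6, 59.0, 327.5]
eef_rot: [3.083, 1.189, 0.65]
wrist_force: [0.5, -0.5, 0.8]
finger_gap: 56.5
```

Emit:
apply_moves:
  plan: [0.028,0.062,0.011,-0.017,0.0336,0.0438,60,0.028,0.062,0.011,-0.019,0.035,0.042,60,0.028,0.062,0.011,-0.0213,0.0363,0.0395,60,0.028,0.062,0.011,-0.023,0.0377,0.037,60,0.028,0.062,0.011,-0.025,0.039,0.0345,60]

```text
clock: 16.08
eef_pos: [371.5, -216.4, 328.4]
eef_rot: [-3.137, 0.884, 0.562]
wrist_force: [0.9, -0.2, -0.1]
finger_gap: 56.3
```

```bash
python3 - <<'E'
from h import *
p,Rc,s=cur();print(p,s["joints"],s["clock"],Rc[:,0])
t=Cam("top");s=Cam("scene")
t.crop(215,145,275,205,10,"t23.png");t.crop(320,150,420,250,7,"t24.png");s.crop(130,225,230,325,6,"s24.png");s.crop(270,185,315,230,16,"s23.png")
E
```

```text
[ 371.527 -216.364  328.389] [-1.033 -0.135  1.848  0.69   1.476 -0.105] 16.075 [ 0.537  0.338 -0.773]
```

View pics/t23.png

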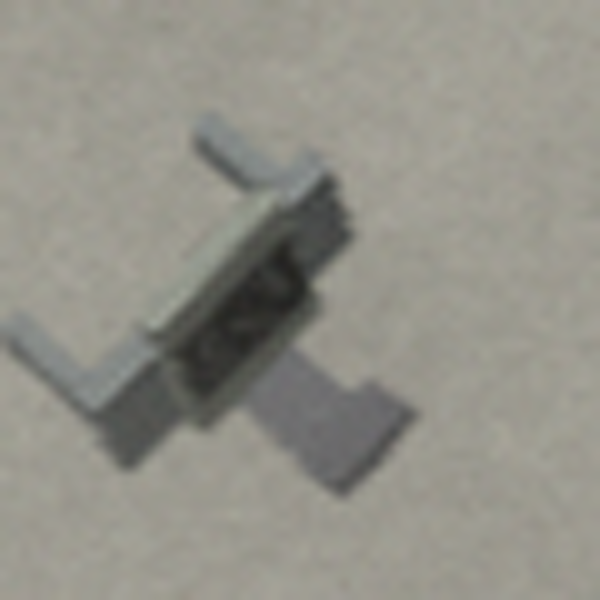

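View pics/t24.png

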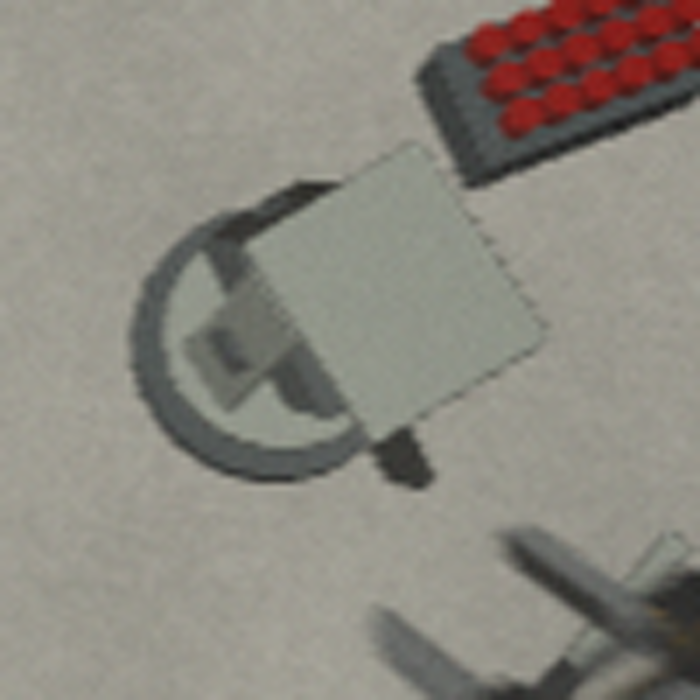

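View pics/s24.png

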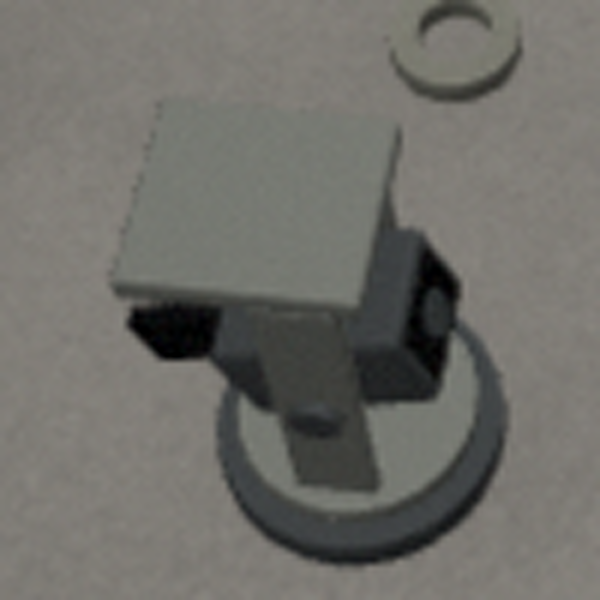

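View pics/s23.png

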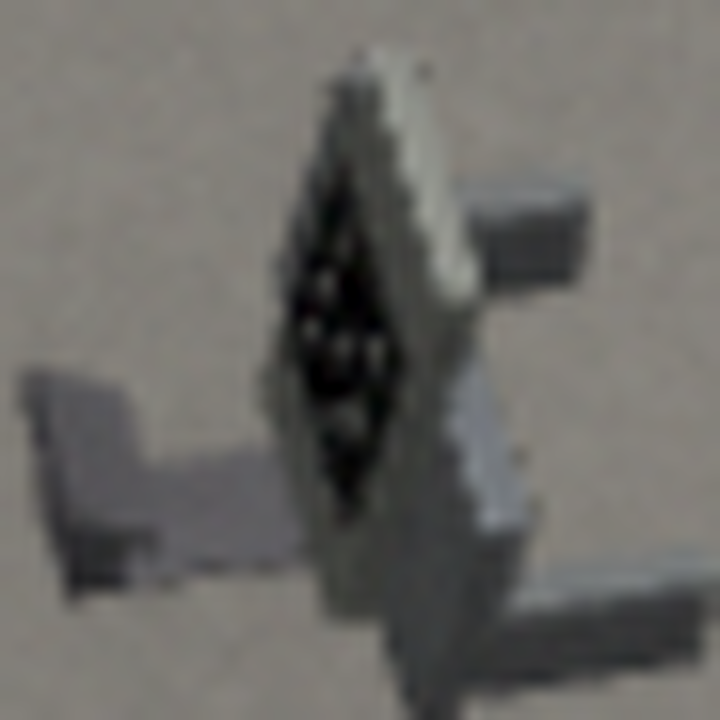

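```bash
cat >> h.py <<'E'
PIV=np.array([541,-211,118.])
def head(psi,tau,x,y,z):
    c,s=np.cos(psi),np.sin(psi)
    Rz=np.array([[c,-s,0],[s,c,0],[0,0,1]]); Ry=np.array([[np.cos(tau),0,np.sin(tau)],[0,1,0],[-np.sin(tau),0,np.cos(tau)]])
    return PIV+Rz@Ry@np.array([x,y,z])
E
python3 - <<'E'
from h import *
t=Cam("top");s=Cam("scene")
S=lambda x,y:(270+(x+.5)/16-.5,185+(y+.5)/16-.5); T=lambda x,y:(215+(x+.5)/10-.5,145+(y+.5)/10-.5)
Q=[]
for k,a,b in [("ft",(345,185),(175,345)),("fb",(287,345),(195,395)),("nt",(405,355),(293,240)),("nb",(348,522),(312,285)),
   ("plate nb",(330,615),(325,295)),("plate fb",(265,380),(205,428)),("fence nfoot",(418,720),(352,232))]:
    p,e=tri(s,S(*a),t,T(*b)); print(k,p,e); Q.append(p)
print("mean",np.mean(Q[:4],0)); d=(Q[2]+Q[3]-Q[0]-Q[1]); print("yaw",np.degrees(np.arctan2(d[0],-d[1])))
psi=np.radians(31.9)
A=lambda c,P,u0,v0,k:((c.proj(P)-[u0,v0])+.5)*k-.5
for tau in np.arange(-.6,.61,.2):
    print(round(tau,1),"S lens",A(s,head(psi,tau,48,0,0),130,225,6),"tail end",[A(s,head(psi,tau,-104,sy*6,sz*18),130,225,6) for sy,sz in((1,1),(1,-1),(-1,1),(-1,-1))],"T tail",[A(t,head(psi,tau,-104,6*sy,18*sz),320,150,7) for sy,sz in((1,1),(1,-1),(-1,1),(-1,-1))])
E
```

```text
ft [589.998 232.635  76.281] 6.180453450646922
fb [584.771 227.328  22.874] 8.491562855055992
nt [626.728 194.434  87.611] 0.40453194913213636
nb [623.877 187.941  35.221] 3.664726530129304
plate nb [626.289 183.086   9.776] 5.972024536110832
plate fb [578.586 226.042   5.678] 3.9216114967928037
fence nfoot [652.652 174.98    3.876] 2.7591001998919724
mean [606.343 210.585  55.497]
yaw 44.345833799460955
-0.6 S lens [424.905 299.048] tail end [array([158.432, 332.575]), array([209.782, 365.166]), array([152.431, 355.397]), array([204.179, 387.782])] T tail [array([399.196, 490.276]), array([361.27 , 465.643]), array([419.689, 477.538]), array([381.392, 453.176])]
-0.4 S lens [436.514 308.826] tail end [array([137.253, 311.405]), array([177.748, 346.851]), array([131.055, 334.378]), array([171.906, 369.578])] T tail [array([417.41 , 495.267]), array([384.25 , 482.349]), array([438.151, 482.361]), array([404.578, 469.728])]
-0.2 S lens [444.317 318.914] tail end [array([123.87 , 289.547]), array([151.631, 326.632]), array([117.511, 312.69 ]), array([145.571, 349.494])] T tail [array([4
[... 451 characters left out ...]
 ]), array([116.983, 270.657]), array([115.201, 306.473])] T tail [array([445.615, 464.519]), array([434.941, 490.556]), array([467.136, 451.139]), array([456.019, 477.435])]
0.4 S lens [443.212 346.977] tail end [array([137.26 , 228.418]), array([119.421, 261.767]), array([130.73 , 252.106]), array([112.924, 285.142])] T tail [array([444.292, 439.531]), array([443.084, 478.055]), array([466.049, 426.028]), array([464.424, 464.778])]
0.6 S lens [434.955 354.396] tail end [array([160.095, 212.531]), array([126.498, 241.55 ]), array([153.634, 236.39 ]), array([119.959, 265.109])] T tail [array([437.193, 408.358]), array([445.824, 458.059]), array([459.154, 394.76 ]), array([467.415, 444.642])]
```

```bash
python3 - <<'E'
from h import *
p,Rc,s=cur();print(p)
psi=np.radians(31.9); Rt=plateR(np.radians(48),1,psi)
G=np.array([474.2,-252.5,88.4]); TCP=G+19*Rt[:,0]; st=TCP-85*Rt[:,0]; print(TCP,st)
Rk,pk=rows(Rt,st,4,50)
Rk,pk=rows(Rt,TCP,3,50,Rk,pk)
E
```

```text
[ 372.035 -215.399  327.79 ]
[ 484.993 -245.782   74.28 ] [ 436.707 -275.837  137.448]
deg/row 0.7041204948164312 mm/row 52.47955836061763
[-0.001, 0.012, 0.001, 0.0404, 0.0216, 0.0256, 50.0, -0.001, 0.012, 0.001, 0.0401, 0.0216, 0.026, 50.0, -0.001, 0.012, 0.001, 0.0399, 0.0214, 0.0266, 50.0, -0.001, 0.012, 0.001, 0.0395, 0.0214, 0.0271, 50.0]
deg/row 0.03156864635343127 mm/row 28.332859833024816
[0, 0, 0, 0.0283, 0, 0, 50.0, 0, 0, 0, 0.0284, 0, -0.0001, 50.0, 0, 0, 0, 0.0283, 0.0001, 0, 50.0]
```

Emit:
apply_moves:
  plan: [0,0.012,0,0.0404,0.0216,0.0256,50,0,0.012,0,0.04,0.0216,0.026,50,0,0.012,0,0.04,0.0214,0.0266,50,0,0.012,0,0.0395,0.0214,0.027,50,0,0,0,0,0,0,50]

```text
clock: 16.9
eef_pos: [437.7, -272.2, 135.7]
eef_rot: [-3.127, 0.839, 0.574]
wrist_force: [0.4, 0.5, 0.6]
finger_gap: 47.1
```

```bash
python3 - <<'E'
from h import *
p,Rc,s=cur();print(p,s["wrist_force"],s["clock"])
t=Cam("top");s=Cam("scene")
t.crop(330,165,420,245,8,"t25.png");s.crop(120,225,220,325,6,"s25.png")
E
```

```text
[ 437.689 -272.192  135.718] [0.411 0.504 0.621] 16.9
```

View pics/t25.png

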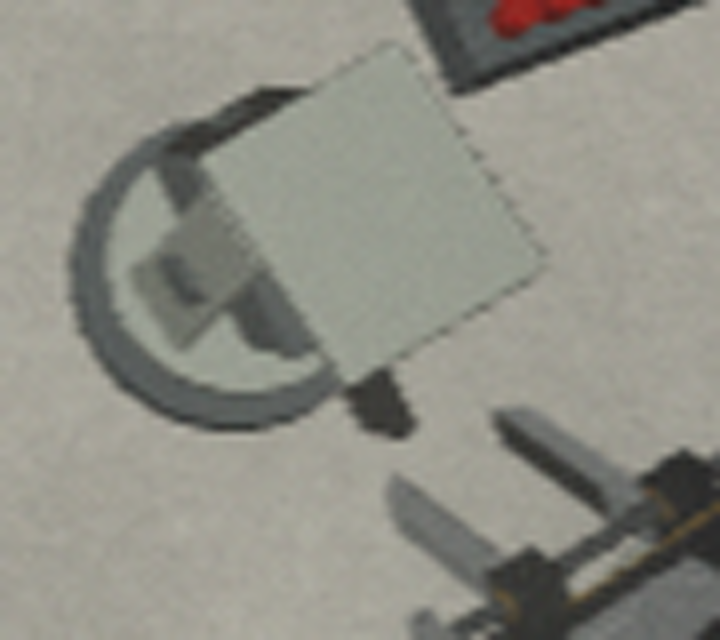

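View pics/s25.png

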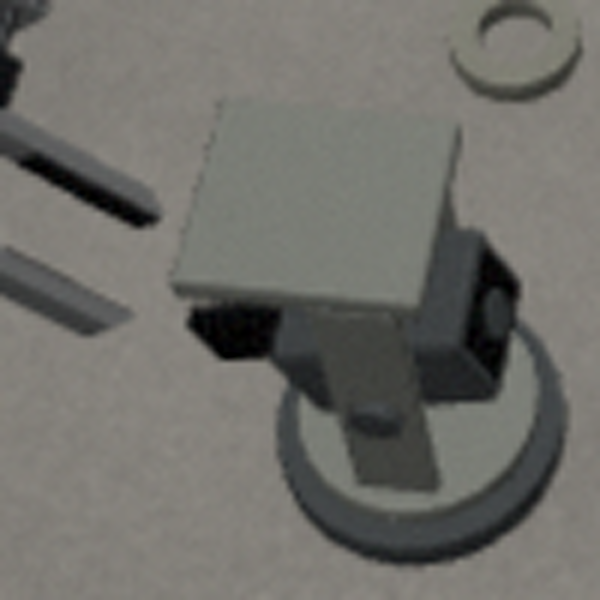

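Emit:
apply_moves:
  plan: [0,0,0,0.027,0.001,0,50,0,0,0,0.027,0.001,0,50,0,0,0,0.027,0.0006,0.001,50,0,0,0,0,0,0,50]

```text
clock: 17.5
eef_pos: [484.6, -247.5, 79.7]
eef_rot: [-3.141, 0.838, 0.563]
wrist_force: [-0.5, -0.4, -0.1]
finger_gap: 47.2
```

```bash
python3 - <<'E'
from h import *
p,Rc,s=cur();print(p,s["wrist_force"],s["clock"])
t=Cam("top");s=Cam("scene")
t.crop(330,165,420,245,8,"t26.png");s.crop(120,225,220,325,6,"s26.png")
E
```

```text
[ 484.65  -247.54    79.678] [-0.498 -0.384 -0.148] 17.5
```

View pics/t26.png

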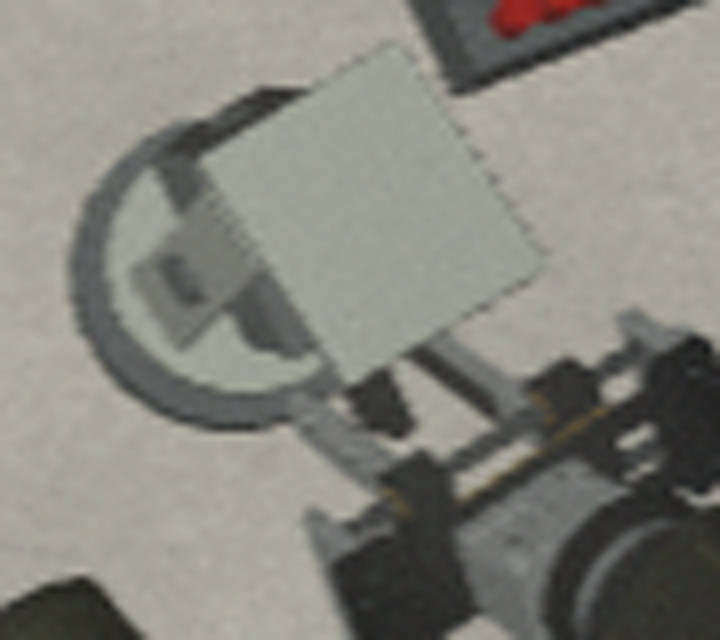

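View pics/s26.png

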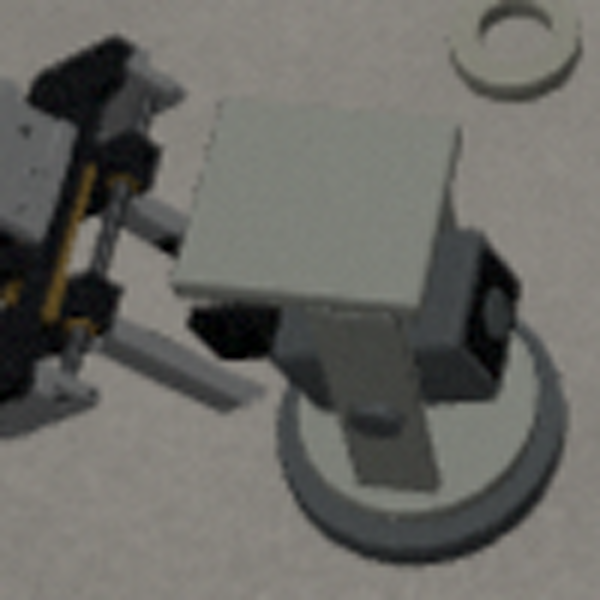

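Emit:
apply_moves:
  plan: [0,0,0,0.003,0,0.002,30,0,0,0,0,0,0,0,0,0,0,0,0,0,0,0,0,0,0,0,0,0,0,0,0,0,0,0,0]
  force: 25

```text
clock: 18.23
eef_pos: [484.1, -247.8, 74.3]
eef_rot: [-3.137, 0.838, 0.565]
wrist_force: [-5.6, 1.1, 2.7]
finger_gap: 12.0
```

```bash
python3 - <<'E'
from h import *
p,Rc,s=cur();print(p,s["wrist_force"],s["finger_gap"],s["joints"],s["clock"])
G=p-19*Rc[:,0]; d=PIV-G; print("G",G,"psi from pos",np.degrees(np.arctan2(d[1],d[0])),"tool yaw",np.degrees(np.arctan2(Rc[1,0],Rc[0,0])),np.hypot(d[0],d[1]),d[2])
E
```

```text
[ 484.096 -247.824   74.299] [-5.583  1.128  2.681] 12.011915855620355 [-0.882  0.424  1.889  0.932  0.973 -0.478] 18.225
G [ 473.369 -254.63    88.427] psi from pos 32.82693938676525 tool yaw 32.39349574186876 80.48363544996765 29.573266855318707
```

```bash
cat >> h.py <<'E'
def tailpath(pc,Rc,psi1,tau1,a1,N,psi0=None,tau0=None,rad=None,grip=0):
    G0=pc-19*Rc[:,0]; d=PIV-G0
    if psi0 is None: psi0=np.arctan2(d[1],d[0])
    if tau0 is None: tau0=-np.arctan2(d[2],np.hypot(d[0],d[1]))
    rad=np.linalg.norm(d) if rad is None else rad
    yaw0=np.arctan2(Rc[1,0],Rc[0,0]); a0=np.arcsin(-Rc[2,0])
    Rk=Rc.copy();pk=pc.copy();out=[]
    for k in range(1,N+1):
        f=k/N; ps=psi0+f*(psi1-psi0); ta=tau0+f*(tau1-tau0); yw=yaw0+f*(psi1-yaw0); a=a0+f*(a1-a0)
        G=PIV-rad*np.array([np.cos(ps)*np.cos(ta),np.sin(ps)*np.cos(ta),-np.sin(ta)])
        Rt=plateR(a,1,yw); pt=G+19*Rt[:,0]
        w=np.round(R.from_matrix(Rk.T@Rt).as_rotvec(),3); dd=np.round(Rk.T@(pt-pk)/1000,4)
        out.append([*w,*dd,grip]); pk=pk+Rk@dd*1000; Rk=Rk@R.from_rotvec(w).as_matrix()
    print("start",np.degrees(psi0),tau0,rad,"end",pk)
    for i in range(0,N,5): print([float(v) if v else 0 for r in out[i:i+5] for v in r])
E
python3 - <<'E'
from h import *
p,Rc,s=cur()
tailpath(p,Rc,np.radians(81.2),0.146,np.radians(52),15)
E
```

```text
start 32.82693938676525 -0.3521302473704906 85.74493388964261 end [ 529.81  -283.263  115.558]
[-0.047, -0.005, -0.038, -0.0025, 0.0039, -0.0011, 0, -0.043, -0.004, -0.038, -0.0025, 0.0039, -0.0012, 0, -0.042, -0.005, -0.037, -0.0025, 0.0039, -0.0013, 0, -0.043, -0.005, -0.037, -0.0024, 0.0041, -0.0013, 0, -0.043, -0.004, -0.037, -0.0024, 0.004, -0.0015, 0]
[-0.043, -0.005, -0.037, -0.0024, 0.0041, -0.0014, 0, -0.044, -0.004, -0.037, -0.0023, 0.0041, -0.0016, 0, -0.043, -0.005, -0.036, -0.0022, 0.0041, -0.0016, 0, -0.044, -0.005, -0.037, -0.0023, 0.0041, -0.0017, 0, -0.044, -0.004, -0.036, -0.0021, 0.0041, -0.0017, 0]
[-0.044, -0.005, -0.036, -0.0022, 0.0042, -0.0018, 0, -0.044, -0.004, -0.035, -0.002, 0.0041, -0.0019, 0, -0.044, -0.005, -0.036, -0.0021, 0.0042, -0.0019, 0, -0.045, -0.005, -0.035, -0.0019, 0.0041, -0.002, 0, -0.044, -0.004, -0.035, -0.002, 0.0041, -0.0021, 0]
```

Emit:
apply_moves:
  plan: [-0.045,-0.005,-0.038,-0.0025,0.0039,-0.0011,0,-0.043,-0.004,-0.038,-0.0025,0.0039,-0.0012,0,-0.042,-0.005,-0.037,-0.0025,0.0039,-0.0013,0,-0.043,-0.005,-0.037,-0.0024,0.0041,-0.0013,0,-0.043,-0.004,-0.037,-0.0024,0.004,-0.0015,0]

```text
clock: 18.85
eef_pos: [493.8, -264.5, 86.9]
eef_rot: [-3.137, 0.861, 0.853]
wrist_force: [3.5, 9.4, -6.1]
finger_gap: 11.8
```

```bash
python3 - <<'E'
from h import *
p,Rc,s=cur();print(p,s["wrist_force"],s["moment"],s["finger_gap"],s["joints"],s["clock"])
tailpath(p,Rc,np.radians(81.2),0.146,np.radians(52),10,rad=85.7)
E
```

```text
[ 493.838 -264.497   86.93 ] [ 3.532  9.401 -6.053] [0.027 0.186 0.221] 11.846012314719722 [-0.877  0.519  1.684  0.763  1.198 -0.54 ] 18.85
start 48.64308075211383 -0.1964662402644419 85.7 end [ 529.873 -283.194  115.494]
[-0.048, -0.005, -0.037, -0.0026, 0.0041, -0.0012, 0, -0.043, -0.004, -0.036, -0.0025, 0.0041, -0.0015, 0, -0.043, -0.005, -0.036, -0.0023, 0.0042, -0.0016, 0, -0.043, -0.005, -0.036, -0.0024, 0.0042, -0.0017, 0, -0.044, -0.004, -0.036, -0.0022, 0.0042, -0.0018, 0]
[-0.043, -0.005, -0.036, -0.0022, 0.0042, -0.0018, 0, -0.044, -0.005, -0.035, -0.0022, 0.0041, -0.002, 0, -0.044, -0.004, -0.036, -0.0021, 0.0042, -0.0019, 0, -0.045, -0.005, -0.035, -0.002, 0.0042, -0.0021, 0, -0.044, -0.005, -0.034, -0.002, 0.0042, -0.0021, 0]
```

Good, low forces. Continue.

Emit:
apply_moves:
  plan: [-0.046,-0.005,-0.037,-0.0025,0.0041,-0.0013,0,-0.043,-0.004,-0.036,-0.0025,0.0041,-0.0015,0,-0.043,-0.005,-0.036,-0.0023,0.0042,-0.0016,0,-0.043,-0.005,-0.036,-0.0024,0.0042,-0.0017,0,-0.044,-0.004,-0.036,-0.0022,0.0042,-0.0018,0]

```text
clock: 19.48
eef_pos: [509.6, -277.4, 100.8]
eef_rot: [-3.138, 0.883, 1.136]
wrist_force: [-0.5, 10.2, -7.0]
finger_gap: 11.8
```

Emit:
apply_moves:
  plan: [-0.043,-0.005,-0.036,-0.0022,0.0042,-0.0018,0,-0.044,-0.005,-0.035,-0.0022,0.0041,-0.002,0,-0.044,-0.004,-0.036,-0.0021,0.0042,-0.0019,0,-0.044,-0.005,-0.035,-0.002,0.0042,-0.0021,0,0,0,0,0,0,0,0]

```text
clock: 20.1
eef_pos: [525.8, -282.7, 112.4]
eef_rot: [-3.138, 0.902, 1.362]
wrist_force: [-0.9, 7.7, -5.1]
finger_gap: 11.9
```

```bash
python3 - <<'E'
from h import *
p,Rc,s=cur();print(p,s["wrist_force"],s["moment"],s["finger_gap"],s["joints"],s["clock"])
tailpath(p,Rc,np.radians(81.2),0.146,np.radians(52),2,rad=85.7)
print("yaw",np.degrees(np.arctan2(Rc[1,0],Rc[0,0])))
t=Cam("top");s=Cam("scene")
t.crop(320,145,420,245,7,"t27.png");s.crop(120,225,230,325,6,"s27.png")
E
```

```text
[ 525.783 -282.679  112.416] [-0.919  7.724 -5.104] [0.008 0.471 0.663] 11.921693484979533 [-0.793  0.696  1.3    0.543  1.559 -0.704] 20.1
start 78.01674121023262 0.10921955095670047 85.7 end [ 529.849 -283.256  115.517]
[-0.026, -0.003, -0.017, -0.0012, 0.002, -0.001, 0, -0.021, -0.002, -0.017, -0.0011, 0.0021, -0.0011, 0]
yaw 78.03283221030271
```

View pics/t27.png

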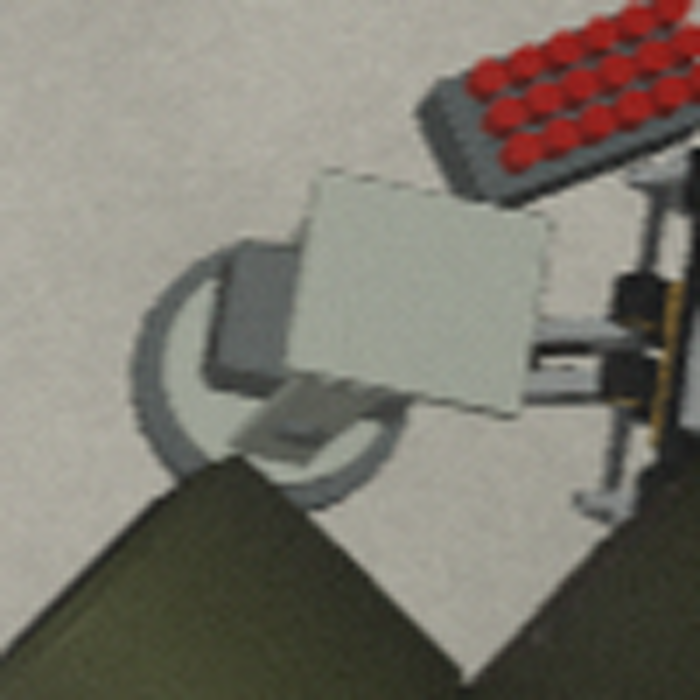

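View pics/s27.png

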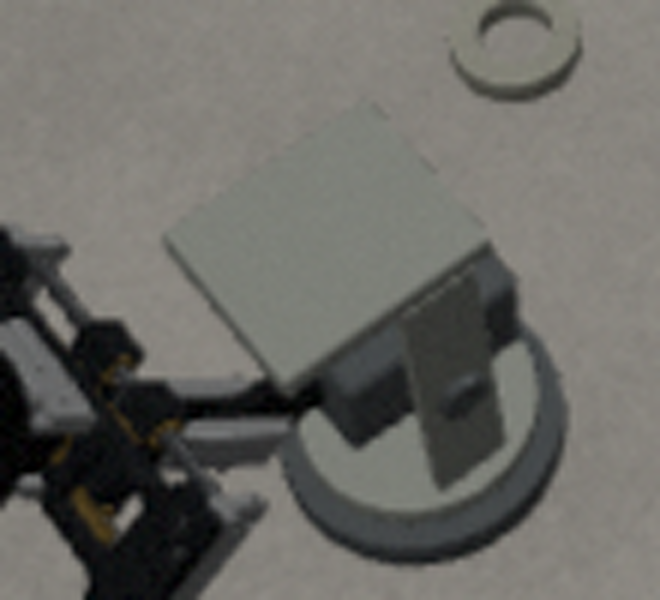

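Emit:
apply_moves:
  plan: [-0.026,-0.003,-0.017,-0.0012,0.002,-0.001,0,-0.021,-0.002,-0.017,-0.0011,0.0021,-0.0011,0,0,0,0,0,0,0,0]

```text
clock: 20.58
eef_pos: [529.6, -283.1, 115.3]
eef_rot: [-3.14, 0.907, 1.417]
wrist_force: [-1.7, 8.3, -7.5]
finger_gap: 11.7
```

```bash
cat > hood.py <<'E'
from h import *
def hoodyaw(c,box,seed,lo=14):
    u0,v0,u1,v1=box; im=cv2.resize(c.im[v0:v1,u0:u1],None,fx=8,fy=8,interpolation=cv2.INTER_CUBIC); im=cv2.GaussianBlur(im,(0,0),4)
    m=np.zeros((im.shape[0]+2,im.shape[1]+2),np.uint8); sx,sy=int((seed[0]-u0+.5)*8),int((seed[1]-v0+.5)*8)
    cv2.floodFill(im.copy(),m,(sx,sy),0,(lo,)*3,(lo,)*3,cv2.FLOODFILL_FIXED_RANGE|cv2.FLOODFILL_MASK_ONLY|(255<<8))
    m=m[1:-1,1:-1]; m=cv2.morphologyEx(m,cv2.MORPH_OPEN,np.ones((25,25),np.uint8)); cs,_=cv2.findContours(m,0,2); k=max(cs,key=cv2.contourArea)
    q=cv2.approxPolyDP(cv2.convexHull(k),30,True)[:,0]; 
    vis=im.copy(); cv2.polylines(vis,[q.reshape(-1,1,2)],True,(0,0,255),1); 
    pix=(q+.5)/8-.5+[u0,v0]; P=np.array([c.onz(*x,224) for x in pix]); return P,vis
def rep(P):
    print(len(P))
    for i in range(len(P)):
        d=P[(i+1)%len(P)]-P[i]; print(P[i][:2],"len",np.hypot(d[0],d[1]),"ang mod90",np.degrees(np.arctan2(d[1],d[0]))%90)
    print("ctr",P.mean(0))
E
python3 - <<'E'
from hood import *
p,Rc,s=cur();print(p,s["wrist_force"],s["clock"],"yaw",np.degrees(np.arctan2(Rc[1,0],Rc[0,0])))
tailpath(p,Rc,np.radians(81.2),0.146,np.radians(52),2,rad=85.7)
t=Cam("top");s=Cam("scene")
P,v=hoodyaw(t,(345,160,410,220),(380,188)); rep(P); cv2.imwrite("pics/hy_t.png",v)
P,v=hoodyaw(s,(140,230,220,310),(174,266)); rep(P); cv2.imwrite("pics/hy_s.png",v)
E
```

```text
[ 529.552 -283.121  115.318] [-1.689  8.29  -7.459] 20.575 yaw 81.19498578687296
start 81.01017840850285 0.14396350974694352 85.7 end [ 529.842 -283.211  115.537]
[-0.001, 0, 0, -0.0001, 0.0001, 0, 0, 0, -0.001, 0, -0.0001, 0.0002, -0.0001, 0]
4
[ 589.863 -180.206] len 115.15274633422793 ang mod90 82.50095971813059
[ 574.834 -294.374] len 89.85652831847493 ang mod90 78.6081021229827
[ 486.748 -276.625] len 101.38402751614038 ang mod90 82.05319235097508
[ 500.764 -176.215] len 89.18743261073088 ang mod90 87.4352990100643
ctr [ 538.052 -231.855  224.   ]
5
[558.139 -84.887] len 228.58874063870942 ang mod90 40.46506229220967
[ 706.49  -258.798] len 193.37502577109234 ang mod90 20.316956340645447
[ 525.145 -325.94 ] len 34.53921582584717 ang mod90 71.59353399375524
[ 492.373 -315.034] len 142.7690408368355 ang mod90 46.69287804692593
[ 388.482 -217.107] len 215.0951271627391 ang mod90 37.93066874780445
ctr [ 534.126 -240.353  224.   ]
```

View pics/hy_t.png

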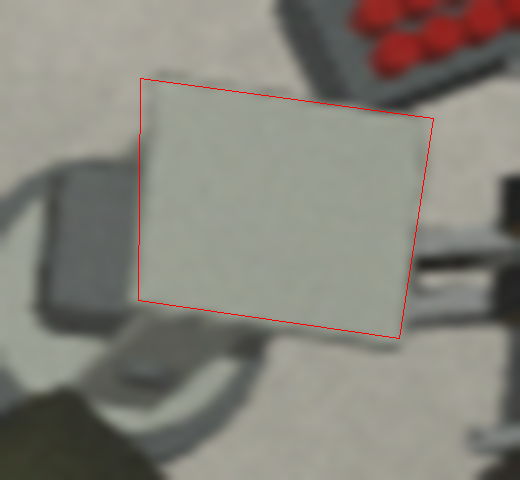

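View pics/hy_s.png

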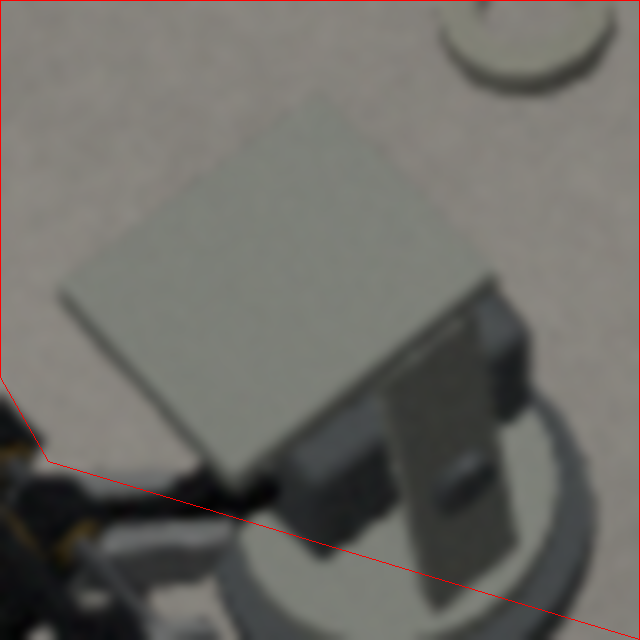

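```bash
python3 - <<'E'
from hood import *
t=Cam("top");s=Cam("scene")
c=lambda x,y:((x+.5)/8-.5+140,(y+.5)/8-.5+230)
P=np.array([s.onz(*c(*q),224) for q in[(320,92),(492,273),(235,460),(58,290)]]); rep(P)
a=t.crop(350,160,405,215,10,"t28.png")
s.crop(140,230,210,300,10,"s28.png")
E
```

```text
4
[ 498.588 -177.537] len 91.7580674468014 ang mod90 80.09908022982131
[ 588.98  -193.315] len 98.98906297219003 ang mod90 79.1052253150603
[ 570.27 -290.52] len 86.38730187486603 ang mod90 84.63093143603737
[ 484.262 -282.436] len 105.87265357130504 ang mod90 82.22307123753366
ctr [ 535.525 -235.952  224.   ]
```

View pics/t28.png

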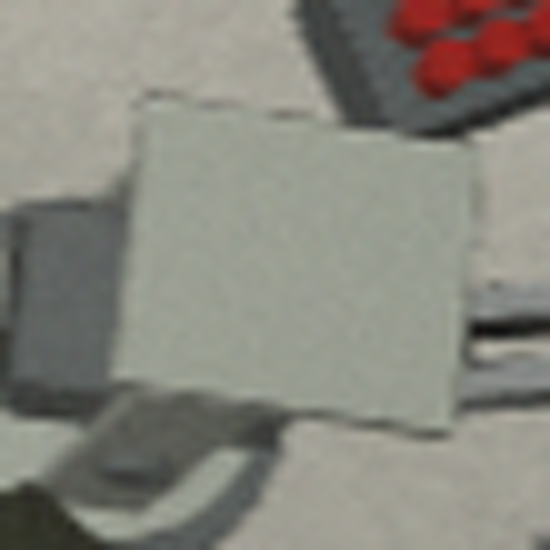

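View pics/s28.png

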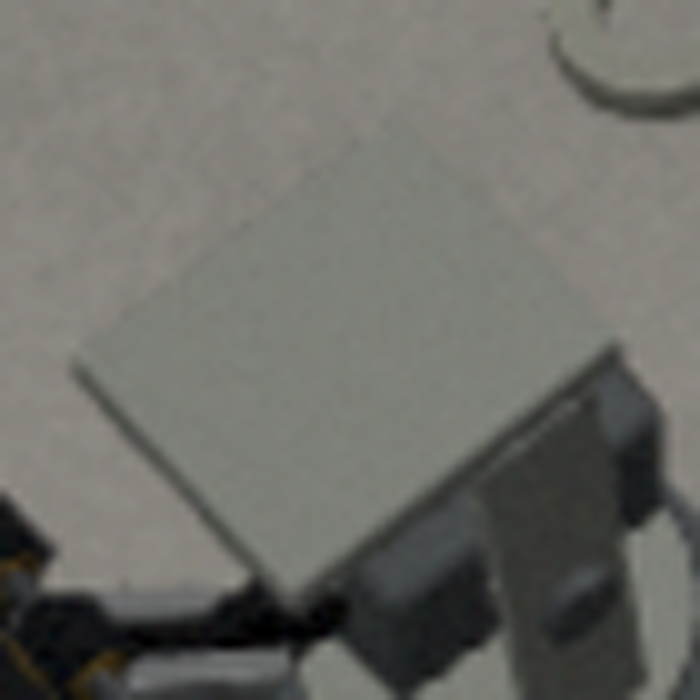

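```bash
python3 - <<'E'
from hood import *
t=Cam("top");s=Cam("scene")
def run(P):
    rep(P); 
    x=(P[0]+P[1]-P[2]-P[3]) ; return P
c=lambda x,y:((x+.5)/10-.5+350,(y+.5)/10-.5+160)
P=np.array([t.onz(*c(*q),224) for q in[(142,95),(476,147),(447,435),(112,378)]]); rep(P); A=P
c=lambda x,y:((x+.5)/10-.5+140,(y+.5)/10-.5+230)
P=np.array([s.onz(*c(*q),224) for q in[(618,345),(292,598),(75,360),(395,115)]]); rep(P)
M=(A+P)/2
lng=(M[0]-M[1])+(M[3]-M[2]); sh=(M[0]-M[3])+(M[1]-M[2])
print("avg yaw long",np.degrees(np.arctan2(lng[1],lng[0])),"short",np.degrees(np.arctan2(sh[1],sh[0]))+90)
ctr=M.mean(0); f=lng/np.linalg.norm(lng); print("pivot est",ctr+23.5*f)
E
```

```text
4
[ 590.771 -185.534] len 105.22116361751387 ang mod90 81.37212370128555
[ 574.986 -289.565] len 93.16630905977983 ang mod90 81.53407425329124
[ 482.835 -275.849] len 104.3509052445434 ang mod90 80.63260327516318
[ 499.82  -172.889] len 91.82621538209065 ang mod90 82.08488469880326
ctr [ 537.103 -230.959  224.   ]
4
[ 590.262 -193.648] len 102.82565717109894 ang mod90 81.03275776920238
[ 574.235 -295.217] len 91.07994327461161 ang mod90 81.36263453886511
[ 484.188 -281.538] len 104.0513064361476 ang mod90 82.65369510752899
[ 497.493 -178.341] len 94.02403853506783 ang mod90 80.63079413350732
ctr [ 536.544 -237.186  224.   ]
avg yaw long 81.42321546655657 short 81.39906817952647
pivot est [ 540.329 -210.835  224.   ]
```

```bash
python3 - <<'E'
from h import *
s=Cam("scene");t=Cam("top"); s.crop(165,255,225,315,11,"s29.png")
A=lambda c,P,u0,v0,k:((c.proj(P)-[u0,v0])+.5)*k-.5
psi=np.radians(81.3)
import h; h.PIV=np.array([540.5,-211,118.])
for tau in(-.1,0,.1,.15,.2,.3):
    print(tau,"rear-bot",A(s,head(psi,tau,-47.5,-32,-27),165,255,11),"front-bot",A(s,head(psi,tau,47.5,-32,-27),165,255,11),"front-top",A(s,head(psi,tau,47.5,-32,27),165,255,11),"Tfront-top",A(t,head(psi,tau,47.5,-32,27),350,160,10),A(t,head(psi,tau,47.5,32,27),350,160,10))
E
```

```text
-0.1 rear-bot [199.076 509.213] front-bot [487.664 255.921] front-top [455.282 167.001] Tfront-top [ 52.257 190.958] [ 28.917 379.034]
0 rear-bot [187.517 508.808] front-bot [481.674 270.818] front-top [465.825 168.771] Tfront-top [ 40.626 193.083] [ 17.256 380.627]
0.1 rear-bot [177.26  506.695] front-bot [474.212 286.312] front-top [474.898 172.22 ] Tfront-top [ 30.332 195.625] [  6.945 382.615]
0.15 rear-bot [172.658 504.998] front-bot [469.952 294.238] front-top [478.861 174.557] Tfront-top [ 25.715 197.043] [  2.327 383.749]
0.2 rear-bot [168.425 502.875] front-bot [465.354 302.261] front-top [482.43  177.293] Tfront-top [ 21.467 198.554] [ -1.92  384.972]
0.3 rear-bot [161.12  497.367] front-bot [455.184 318.52 ] front-top [488.365 183.923] Tfront-top [ 14.111 201.837] [ -9.262 387.672]
```

View pics/s29.png

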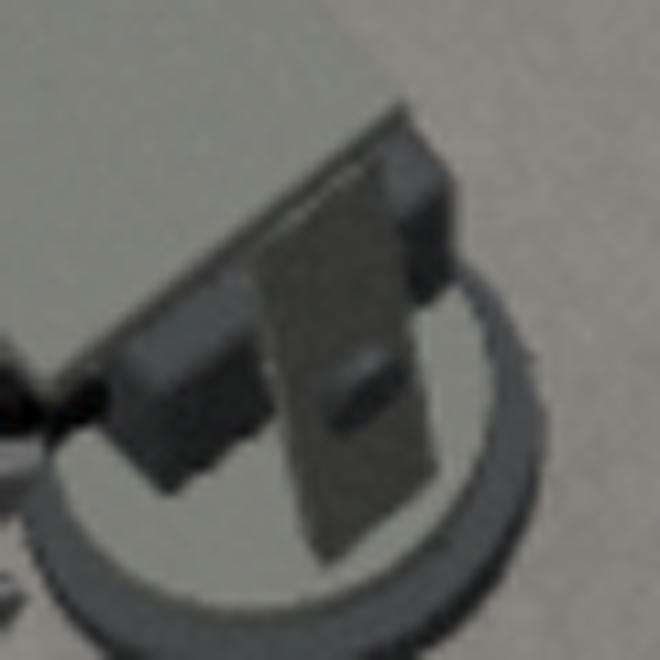

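```bash
python3 - <<'E'
from h import *
s=Cam("scene")
s2=[Cam("scene").im.astype(float) for _ in range(4)]
g=np.mean([x.sum(2) for x in s2],0)
import h; h.PIV=np.array([540.5,-211,118.]); psi=np.radians(81.3)
pts=[]
for u in range(178,205):
    # predicted bottom edge at tau .12 as a search centre
    a=s.proj(head(psi,.12,-47.5,-32,-27)); b=s.proj(head(psi,.12,47.5,-32,-27)); v0=a[1]+(b[1]-a[1])*(u-a[0])/(b[0]-a[0])
    vv=np.arange(v0-5,v0+4,.1); prof=cv2.GaussianBlur(np.interp(vv,np.arange(384),g[:,u]).reshape(-1,1),(1,9),0).ravel()
    d=np.diff(prof); k=d.argmax(); print(u,round(vv[k],1),round(d[k],1),round(vv[k]-v0,1)); 
print(a,b)
E
```

```text
178 298.5 11.9 -3.9
179 299.4 13.7 -2.2
180 299.4 20.6 -1.5
181 298.5 12.2 -1.7
182 297.5 14.5 -2.0
183 297.4 23.1 -1.3
184 297.5 12.7 -0.5
185 295.5 12.2 -1.8
186 294.4 14.6 -2.1
187 294.4 23.2 -1.4
188 294.5 12.5 -0.6
189 293.4 11.5 -0.9
190 292.4 5.6 -1.2
191 296.3 3.4 3.4
192 295.6 0.9 3.4
193 293.4 0.4 2.0
194 293.4 1.5 2.7
195 293.4 2.9 3.4
196 287.4 2.8 -1.8
197 286.4 3.5 -2.1
198 286.5 4.6 -1.3
199 286.5 3.7 -0.6
200 289.9 1.1 3.6
201 289.2 2.3 3.6
202 282.5 8.4 -2.4
203 282.4 21.9 -1.7
204 281.4 12.3 -2.0
[180.489 300.552] [207.504 280.861]
```

```bash
python3 - <<'E'
from h import *
s=Cam("scene")
g=np.mean([Cam("scene").im.astype(float).sum(2) for _ in range(6)],0)
np.set_printoptions(linewidth=200)
print("cols 200-211");
for v in range(268,286): print(v,g[v,200:212].astype(int))
print("rows 284-304, cols 178-190")
for v in range(288,304): print(v,g[v,178:192].astype(int))
print("rows front")
for v in range(277,290): print(v,g[v,199:208].astype(int))
E
```

```text
cols 200-211
268 [226 230 214 217 345 401 403 405 405 405 396 394]
269 [230 231 227 218 234 347 399 401 401 402 391 391]
270 [235 231 229 233 221 249 392 393 397 399 397 391]
271 [227 231 231 228 204 199 310 397 387 383 396 395]
272 [211 229 224 194 162 162 286 394 386 386 387 391]
273 [193 209 183 148 114 137 281 392 391 392 398 399]
274 [168 172 136 100  96 128 277 386 388 387 394 396]
275 [152 126  96  86  93 132 281 384 392 388 393 393]
276 [154 121  84  93  91 130 278 390 387 386 387 384]
277 [156 139  88  87  87 132 280 389 390 393 388 390]
278 [156 131  90  90  86 108 216 345 397 389 389 388]
279 [157 134  92  90  87 104 178 258 346 385 386 384]
280 [156 144  92  88  89 109 188 222 258 347 384 386]
281 [159 145  93  88 116 239 329 215 222 262 350 389]
282 [158 162 138 116 242 357 367 303 218 225 286 395]
283 [163 168 228 341 357 378 378 360 218 217 247 355]
284 [163 180 280 376 375 377 374 357 309 219 221 283]
285 [160 173 256 377 378 376 374 371 350 214 218 242]
rows 284-304, cols 178-190
288 [209 222 214 191 163 130 101  91  91  92 132 247 179 163]
289 [179 198 182 156 121  
[... 760 characters left out ...]
69 373 372 370 355]
302 [372 371 370 372 371 375 369 371 373 374 371 370 371 356]
303 [372 371 371 372 372 372 369 371 371 369 368 373 371 361]
rows front
277 [166 156 139  88  87  87 132 280 389]
278 [158 156 131  90  90  86 108 216 345]
279 [161 157 134  92  90  87 104 178 258]
280 [160 156 144  92  88  89 109 188 222]
281 [160 159 145  93  88 116 239 329 215]
282 [156 158 162 138 116 242 357 367 303]
283 [157 163 168 228 341 357 378 378 360]
284 [162 163 180 280 376 375 377 374 357]
285 [161 160 173 256 377 378 376 374 371]
286 [185 167 162 219 375 377 374 375 376]
287 [220 169 153 205 358 374 374 375 373]
288 [176 108 115 182 320 374 374 376 374]
289 [108  87 102 185 302 378 377 375 377]
```

```bash
python3 - <<'E'
from h import *
p,Rc,s=cur(); print(Rc.T@[0,0,.0045], Rc.T@(np.array([np.cos(np.radians(81.2)),np.sin(np.radians(81.2)),0])*.0005))
E
```

```text
[-0.004 -0.    -0.003] [ 0. -0. -0.]
```

Emit:
apply_moves:
  plan: [0,0,0,-0.0017,0,-0.0014,0,0,0,0,-0.0017,0,-0.0014,0,0,0,0,0,0,0,0]

```text
clock: 21.95
eef_pos: [529.6, -282.8, 119.8]
eef_rot: [-3.141, 0.907, 1.416]
wrist_force: [-1.5, 10.4, -6.7]
finger_gap: 11.9
```

```bash
cat > tilt.py <<'E'
from h import *
import h
def measure():
    s=Cam("scene"); g=np.mean([s.im.astype(float).sum(2)]+[Cam("scene").im.astype(float).sum(2) for _ in range(2)],0)
    def cross(pr,lv=235):
        i=[k for k in range(len(pr)-1) if pr[k]<lv<=pr[k+1]]
        return i[-1]+(lv-pr[i[-1]])/(pr[i[-1]+1]-pr[i[-1]]) if i else np.nan
    V=[(v,200+cross(g[v,200:210])) for v in range(272,279)]
    Bm=[(u,286+cross(g[286:304,u])) for u in range(181,190)]+[(u,277+cross(g[277:285,u])) for u in (202,203,204)]
    return s,g,np.array(V),np.array(Bm)
if __name__=="__main__":
    s,g,V,Bm=measure(); print(V.round(2).tolist()); print(Bm.round(2).tolist())
    h.PIV=np.array([540.5,-211,118.])
    print("vslope",np.polyfit(V[:,0],V[:,1],1)[0],"bslope",np.polyfit(Bm[:,0],Bm[:,1],1)[0])
    for deg in(80.9,81.9):
      for tau in(.08,.1,.12,.14,.16,.18):
        a,b,c=[s.proj(head(np.radians(deg),tau,*q)) for q in((-47.5,-32,-27),(47.5,-32,-27),(47.5,-32,27))]
        print(deg,tau,"v",(b-c)[0]/(b-c)[1],"b",(b-a)[1]/(b-a)[0])
E
python3 - <<'E'
from h import *
p,Rc,s=cur();print(p,s["wrist_force"],s["clock"])
E
python3 tilt.py
```

```text
[ 529.6   -282.762  119.83 ] [-1.462 10.429 -6.748] 21.95
[[272.0, 205.84], [273.0, 205.73], [274.0, 205.72], [275.0, 205.72], [276.0, 205.72], [277.0, 205.58], [278.0, 205.98]]
[[181.0, 298.53], [182.0, 297.97], [183.0, 297.0], [184.0, 296.51], [185.0, 296.08], [186.0, 294.96], [187.0, 294.21], [188.0, 293.53], [189.0, 293.09], [202.0, 283.66], [203.0, 282.93], [204.0, 281.97]]
vslope 0.0040426798147212145 bslope -0.716549327450773
80.9 0.08 v 0.022683029816987943 b -0.7454098707001212
80.9 0.1 v -0.0069005818032516495 b -0.7322005050107098
80.9 0.12 v -0.035277388365242926 b -0.7190061608719364
80.9 0.14 v -0.0625404854280516 b -0.705816519433017
80.9 0.16 v -0.08877411997185389 b -0.6926212730489733
80.9 0.18 v -0.1140547386789942 b -0.679410092939726
81.9 0.08 v 0.024453842690566774 b -0.7707450547040486
81.9 0.1 v -0.004669344153689105 b -0.7572842632949635
81.9 0.12 v -0.03258529770679235 b -0.7438395680569554
81.9 0.14 v -0.0593879206029921 b -0.7304004522011878
81.9 0.16 v -0.0851620928101475 b -0.7169564127702474
81.9 0.18 v -0.10998475057970457 b -0.7034969276844878
```

Emit:
apply_moves:
  plan: [0,0,0,0.001,0,-0.0012,0,0,0,0,0,0,0,0]

```text
clock: 22.35
eef_pos: [529.7, -282.7, 120.2]
eef_rot: [3.141, 0.909, 1.413]
wrist_force: [-5.6, 2.0, -6.6]
finger_gap: 12.0
```

```bash
python3 tilt.py | head -3; python3 -c "
from h import *
p,Rc,s=cur();print(p,s['wrist_force'],s['clock'])"
```

```text
[[272.0, 205.88], [273.0, 206.04], [274.0, 205.77], [275.0, 205.71], [276.0, 205.73], [277.0, 205.58], [278.0, 205.97]]
[[181.0, 298.53], [182.0, 297.92], [183.0, 296.96], [184.0, 296.43], [185.0, 295.7], [186.0, 295.0], [187.0, 294.01], [188.0, 293.52], [189.0, 293.1], [202.0, 283.69], [203.0, 282.95], [204.0, 281.94]]
vslope -0.024011627656952684 bslope -0.7124396333578783
[ 529.693 -282.669  120.236] [-5.071  2.968 -6.154] 22.5
```

Emit:
apply_moves:
  plan: [0,0,0,0,0,0,20,0,0,0,0,0,0,30,0,0,0,0,0,0,45,0,0,0,0,0,0,45]

```text
clock: 23.0
eef_pos: [530.5, -282.9, 121.3]
eef_rot: [3.136, 0.909, 1.409]
wrist_force: [0.6, 0.3, 0.2]
finger_gap: 41.8
```

```bash
python3 tilt.py | head -3; python3 -c "
from h import *
p,Rc,s=cur();print(p,s['wrist_force'],s['clock'],s['finger_gap'])"
```

```text
[[272.0, 205.87], [273.0, 206.05], [274.0, 205.77], [275.0, 205.72], [276.0, 205.71], [277.0, 205.58], [278.0, 205.96]]
[[181.0, 298.54], [182.0, 297.96], [183.0, 297.0], [184.0, 296.44], [185.0, 295.7], [186.0, 294.96], [187.0, 293.96], [188.0, 293.54], [189.0, 293.08], [202.0, 283.67], [203.0, 282.94], [204.0, 281.96]]
vslope -0.025681348074280016 bslope -0.7131775775309152
[ 530.455 -282.858  121.144] [ 0.142 -1.169  0.53 ] 23.15 42.10653060445744
```

Emit:
apply_moves:
  plan: [0,0,0,-0.03,0,0,45,0,0,0,-0.04,0,0,45,0,0,0,-0.045,0,0,45,0,0,0,-0.045,0,0,45,0,0,0,-0.03,0,0,45]

```text
clock: 23.78
eef_pos: [511.4, -399.2, 272.7]
eef_rot: [3.135, 0.91, 1.408]
wrist_force: [-0.3, -0.2, 0.1]
finger_gap: 42.2
```

```bash
python3 - <<'E'
from h import *
p,Rc,s=cur();print(p,s["joints"],s["clock"])
t=Cam("top");s=Cam("scene")
t.crop(345,155,420,230,10,"t30.png");s.crop(130,225,220,315,8,"s30.png")
cv2.imwrite("pics/top30.png",t.im)
A=lambda c,P,u0,v0,k:((c.proj(P)-[u0,v0])+.5)*k-.5
import h; h.PIV=np.array([540.5,-211,118.])
for tau in(.05,.1,.15,.2,.25): print(tau,[A(s,head(np.radians(81.3),tau,-104,y,z),130,225,8).round() for y,z in((-6,-18),(6,-18),(-6,18),(6,18))])
print([A(t,head(np.radians(81.3),.15,-104,y,z),345,155,10).round() for y,z in((-6,-18),(6,-18),(-6,18),(6,18))])
E
```

```text
[ 511.364 -399.229  272.715] [-0.91   0.767  0.803  0.519  2.002 -0.637] 23.775
0.05 [array([227., 649.]), array([206., 625.]), array([214., 599.]), array([192., 574.])]
0.1 [array([223., 643.]), array([202., 619.]), array([215., 590.]), array([193., 565.])]
0.15 [array([220., 637.]), array([199., 613.]), array([216., 580.]), array([194., 555.])]
0.2 [array([218., 630.]), array([196., 606.]), array([218., 570.]), array([196., 545.])]
0.25 [array([216., 623.]), array([194., 598.]), array([221., 559.]), array([199., 534.])]
[array([520., 412.]), array([517., 446.]), array([535., 385.]), array([531., 421.])]
```

View pics/s30.png

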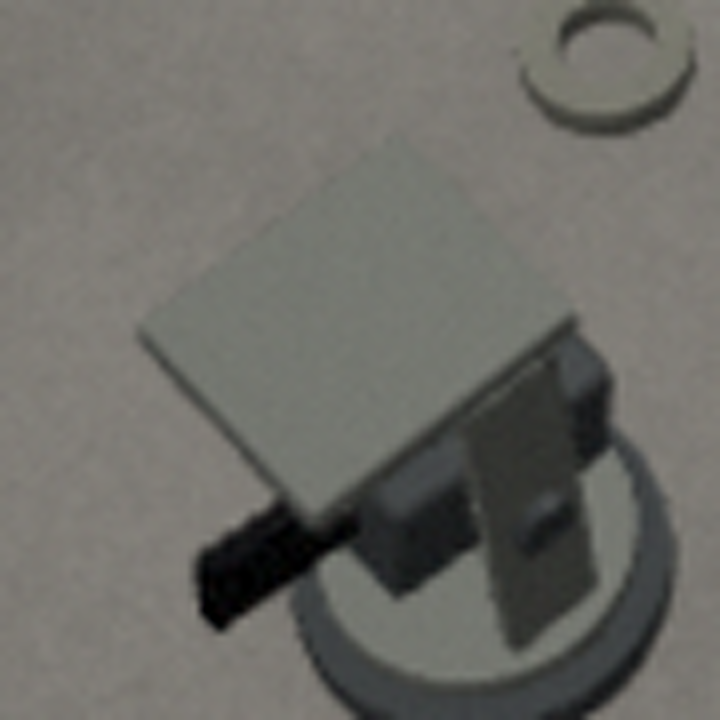

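View pics/t30.png

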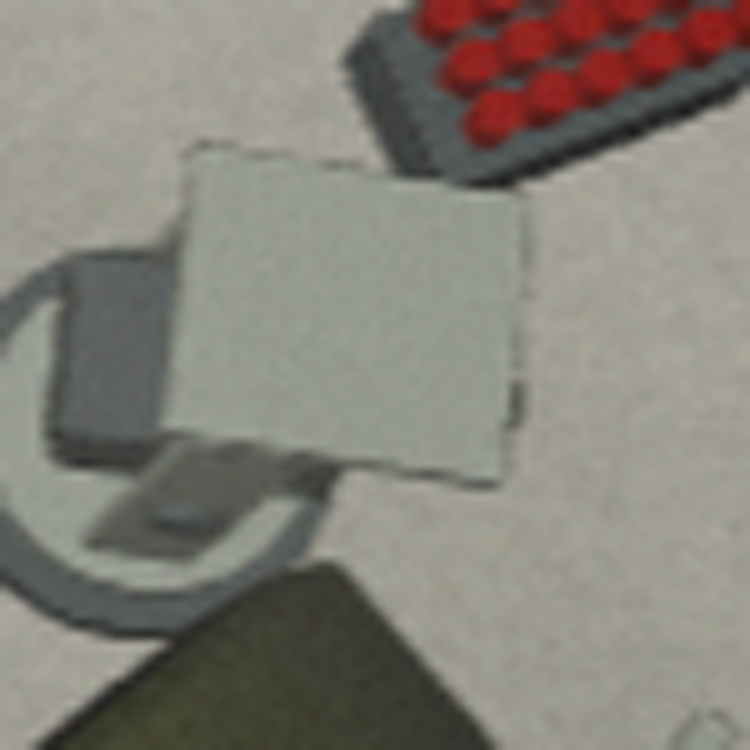

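View pics/top30.png

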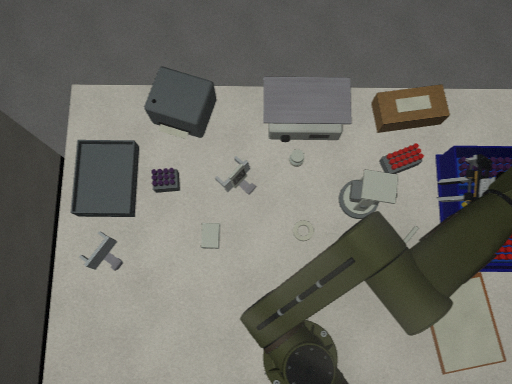

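```bash
python3 - <<'E'
from hood import *
t=Cam("top");s=Cam("scene")
c=lambda x,y:((x+.5)/10-.5+345,(y+.5)/10-.5+155)
A=np.array([t.onz(*c(*q),224) for q in[(190,145),(527,193),(500,487),(163,430)]])
c=lambda x,y:((x+.5)/8-.5+130,(y+.5)/8-.5+225)
P=np.array([s.onz(*c(*q),224) for q in[(577,318),(315,523),(138,330),(398,130)]])
for M in(A,P,(A+P)/2):
    lng=(M[0]-M[1])+(M[3]-M[2]); sh=(M[0]-M[3])+(M[1]-M[2])
    f=lng/np.linalg.norm(lng)
    pv=M.mean(0)+23.5*f
    print("long",np.degrees(np.arctan2(lng[1],lng[0])),"short",np.degrees(np.arctan2(sh[1],sh[0]))+90,pv[:2],"need",np.degrees(np.arctan2(212-pv[1],606.3-pv[0])))
s.crop(270,185,315,230,16,"s31.png"); t.crop(215,145,275,205,10,"t31.png")
E
python3 tilt.py | head -3
```

```text
long 81.42517657550077 short 82.35176148326222 [ 540.617 -207.956] need 81.11071338258105
long 82.03845513058488 short 80.8256168012354 [ 540.491 -214.117] need 81.22069444978813
long 81.73071533578883 short 81.58776489739034 [ 540.555 -211.036] need 81.16615613888241
[[272.0, 206.06], [273.0, 206.13], [274.0, 205.88], [275.0, 205.82], [276.0, 205.86], [277.0, 205.7], [278.0, 206.12]]
[[181.0, 298.59], [182.0, 298.12], [183.0, 297.14], [184.0, 296.54], [185.0, 295.79], [186.0, 295.09], [187.0, 294.13], [188.0, 293.6], [189.0, 293.24], [202.0, 283.85], [203.0, 283.06], [204.0, 282.11]]
vslope -0.025133623005671964 bslope -0.7111190695124572
```

View pics/t31.png

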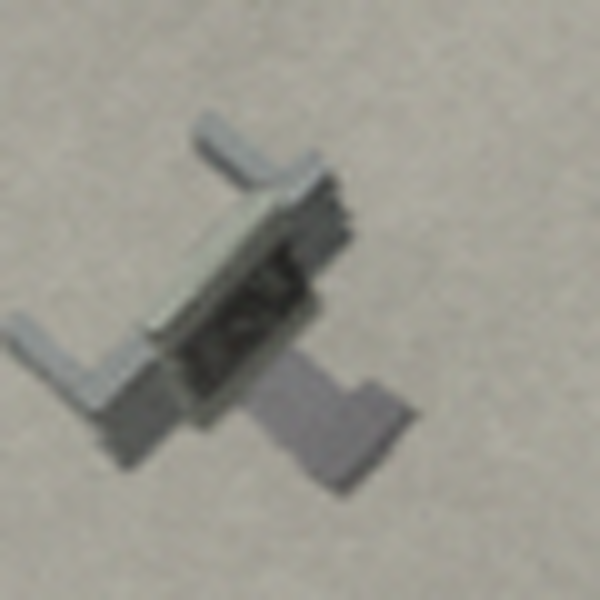

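View pics/s31.png

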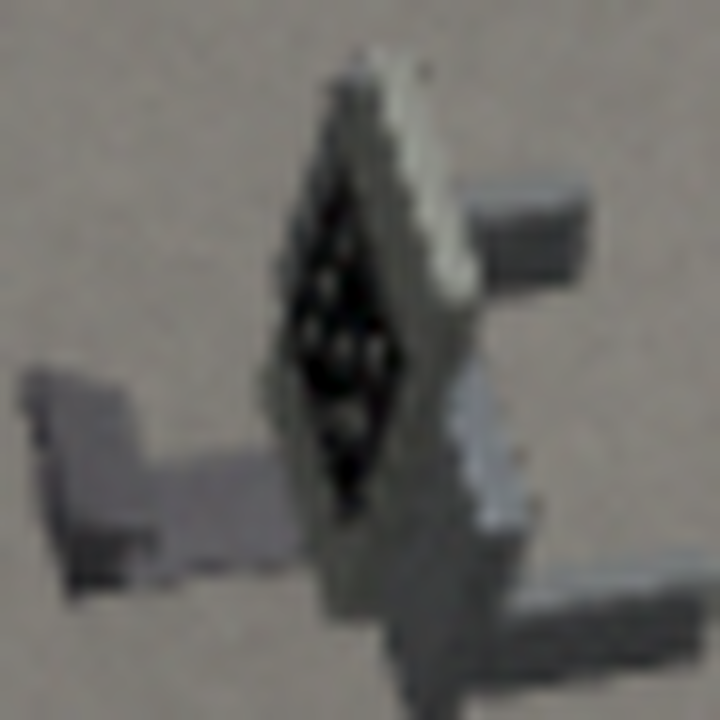

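```bash
python3 -c "
from cell import ticket,readout
s=readout.read_state();print(s['clock'],s['wrist_force'],s['qd'].round(3))
print(ticket.sign_off())"
```

```text
24.125 [ 0.56862983  0.15063865 -0.01816955] [-0.    -0.003 -0.011  0.001  0.006  0.003]
the job is handed in; nothing more can be done
None
```

I tipped the check plate up by its long sides and left it leaning against the fence nearest the robot. I then swung the reader by its tail to face the plate, and handed the job in at 24.1 s.

**Plate:** on the first tries its lower edge slid out from the fence, so I re-seated it before letting go. In both views afterwards it looks flush. I can only see that to about 2 mm at the lower edge.

**Swivel:** it measures about 81.5° (readings from 80.8° to 82.4°) and 81.2° is needed, which is roughly 2–3 mm off at the plate.

**Tilt:** it is about 0.15 rad lens-down and 0.146 is needed, read from the slope of the head's edges. The gripper position implied about 0.05 rad more than the images. I trusted the images, so this is the least certain reading, good to perhaps 0.02 rad.

**Other things:** the head did not move when I released the tail. The bystanders look unmoved in the final picture, except the marker pen, which was mostly hidden behind the arm. The wrist force was near zero at hand-in, with the gripper clear of the reader.

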